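Load the bench polisher by the scoop and set its selector

TASK

Load the polisher: with the scoop, gather every wooden ball from the tote, driving them against its end wall and corners so they ride up into the scoop, and tip them all into the polisher's tub, never handling the balls with the fingers. Then lay the scoop flat back on its rubber mat, and only after that turn the selector to the third click past off. Leave the cup, glue and offcut alone.

Things in the scene. Friction and masses are not known exactly. Their poses are not given: they have to be found in the camera images.
- tote: Fixed open plywood tote of balls standing level on the bench, 300 (x) x 240 (y) x 80 mm, floor and walls 6 mm. Origin: centre of its underside; +x to its far end: inner floor 6 mm up, inner far end wall own x = +144 mm, inner near end wall x = -144 mm, inner side walls own y = +-114 mm.
- scoop: Loose aluminium scoop, about 0.22 kg, 102 mm wide, flat on the mat, open mouth to its +x; origin at the centre of its underside. Floor from x = -67 mm (2.5 mm thick) rising to a 5 mm sill at x = +35 mm, then a ramp down to the lip edge at x = +70 mm. Side walls 3 mm thick, 40 mm high from x = -70 to +40 mm; back wall 50 mm high. Holds two balls abreast in two rows.
- scoop_grip (a point): Point to grip on the scoop's upright dark wooden handle: 79 mm behind the scoop's origin, 112 mm above its underside. Handle 18 mm thick (scoop's x), 40 mm wide (y), 28 to 136 mm above the underside. Axes as the scoop's.
- scoop_lip (a point): Middle of the scoop's lip edge, on its underside, 70 mm ahead of its origin; edge 0.6 mm thick. Axes as the scoop's.
- mat: Fixed black rubber mat, 260 (x) x 130 (y) x 3 mm, the scoop's place; origin at the centre of its underside.
- polisher: Fixed bench polisher: dark base 220 x 390 x 30 mm, an open grey square tub on its right half (as the robot sees it) and a grey switch box, 95 mm high, on its left half. Origin at the centre of its underside.
- tub_in (a point): Centre of the polisher tub's inner floor, 35 mm above the bench; tub 190 x 190 mm inside, rim 67 mm above this point, walls 5 mm; axes those of the polisher.
- selector (a joint): Black click selector knob on the switch box, rad, grows clockwise seen from above. Six sprung detents 0.4 rad apart, each with a white mark: 0 (off: long mark, pointer to the robot's side) to 2.0; first click 0.4, second 0.8, third 1.2. It starts off or at the first or second click, snaps to the nearest click when let go, and takes about 0.15 N m to turn.
- selector_grip (a point): On the knob's axis, 132 mm above the bench, at the height to grip; the knob's upright grip bar is 42 mm long, 14 mm wide and 32 mm high (its middle 9 mm below this point). This point's x axis lies along the bar; the white pointer line is at its -x end. The knob's top is 7 mm above this point.
- ball1: Wooden ball, 45 mm diameter, 34 g, in the tote, rolls easily; origin at its centre. Five to eight balls are present.
- ball2: Wooden ball, 45 mm diameter, 34 g, in the tote, rolls easily; origin at its centre. Five to eight balls are present.
- ball3: Wooden ball, 45 mm diameter, 34 g, in the tote, rolls easily; origin at its centre. Five to eight balls are present.
- ball4: Wooden ball, 45 mm diameter, 34 g, in the tote, rolls easily; origin at its centre. Five to eight balls are present.
- ball5: Wooden ball, 45 mm diameter, 34 g, in the tote, rolls easily; origin at its centre. Five to eight balls are present.
- ball6: Wooden ball, 45 mm diameter, 34 g, in the tote, rolls easily; origin at its centre. Five to eight balls are present.
- ball7: Wooden ball, 45 mm diameter, 34 g, in the tote, rolls easily; origin at its centre. Five to eight balls are present.
- ball8: Wooden ball, 45 mm diameter, 34 g, in the tote, rolls easily; origin at its centre. Five to eight balls are present.
- cup: Bystander: paper coffee cup with black lid, 85 mm across, 108 mm high; origin at the centre of its underside.
- glue: Bystander: white glue bottle, 60 mm across, 170 mm high; origin at the centre of its underside.
- offcut: Bystander: wooden offcut, 160 x 70 x 35 mm; origin at the centre of its underside.
There are look-alikes about, which are no part of the job. What is shaped like the ball1 but blue or red is not meant.

How it is judged:
By the outcome, as a careful person would: the job done as asked, in the order asked, and still so for the second after the job is handed in, with the robot touching nothing.
Of ball1, ball2, ball3, ball4, ball5, ball6, ball7, ball8 only 5 to 8 are there at a start; the rules pass over those that are not, and their reading is None.
At some moment in a run one of ball1, ball2, ball3, ball4, ball5, ball6, ball7, ball8, scoop may be knocked a few centimetres aside while the robot is not near it.
It also fails if it takes over 210 s, if anything falls off the work surface, if the arm or the gripper's body presses on something with over 40 N, if the wrist force passes 120 N, or if a joint passes its speed limit or range.

ROBOT

A 6-joint arm with a two-finger parallel gripper is mounted at the origin on the work surface. World frame = base frame: x ahead of the robot, y to its left, z up, the work surface at z = 0. Lengths are in m, angles in degrees, forces in N, time in s.
With the tool pointing down it reaches from about 0.25 to 0.725 m from the base axis. Payload 4 kg.
Tool frame: the origin (TCP) lies midway between the tips of the shut fingers; the grasp point (between the pads) lies 19 mm behind it (pinch_z is the distance from the TCP to the grasp point, in m); z points along the fingers, y is the line along which they close (so a half turn about z gives the same grasp; the last joint's range is limited). The gripper opens to 85 mm and grips with 20 to 120 N. Pads are 22 mm wide; open, the fingers measure 114 mm over their backs; the gripper's body (76 mm by 85 mm) begins 54 mm behind the grasp point. The pads swing forward as they close: fully open they stand 13 mm farther back than shut.
Start: joints at [-75.287, 13.785, 0.286, 76.501, 0, 90], TCP at [0.127, -0.484, 0.231] pointing down, gripper open.
Joint ranges: [-155.79, 155.79], [-60.16, 107.12], [-62.33, 73.08], [-114, 123.19], [-81.49, 82.49], [-180, 180]. Speed limits (degrees/s): [159.86, 159.86, 180, 180, 180, 180].

INTERFACE

Orientations are given as a 3x3 rotation matrix whose columns are the frame's x, y, z axes.
In Python, from bench import observe, grab_frame, camera_info, job_done, pinch_z gives the robot as it stands.
- The arm moves only by the tool apply_moves, never from a script. Its argument "rows" is a list of rows, each a list of 6 numbers: the shift along the tool's x, y, z in units of 0.02 m (1.0 is 0.02 m), then the turn, a rotation vector about the tool's x, y, z in units of 5 degrees (1.0 is 5 degrees). In form: [[tx, ty, tz, wx, wy, wz], ...]. A call has exactly 5 rows; each row shifts and turns the commanded pose from where the row before left it, along the tool's axes as they then stand; what a row does not reach is not made up. A row lasts 1/10 s, in which the tool goes at most 50 mm and 8.59 degrees, less where a joint would pass 70% of its speed; a pose out of reach is approached as far as the arm can. A call with a number of a shift or a turn outside -1 to 1 is refused whole. A call with a gripper value outside its range is refused whole. "claw" is the opening in per cent of the stroke, from 0 (shut) to 100 (fully open), set as the call begins (left out, the last holds). The fingers move at their own pace and stop on an object; "newtons" is the grip in N (left out, the last holds). Time passes only in rows, so rows that do not move let the fingers close, or fill a call up. It gives the time, the measured TCP pose, the force, the opening and the grip force at its end, in the units of the state.
- observe(): the state, without advancing time (a new reading comes with each control period).
- grab_frame(name): name is "scene" or "top" or "wrist"; returns the picture (420x560x3 uint8, red, green, blue); there is no depth.
- camera_info(name): a dict with "camera_matrix" (3x3 intrinsics, pixels), "k1" (the pictures are not rectified: a ray, as slopes to the right and down, at radius r is drawn at 1 + k1 r^2 times it, then the intrinsics apply), "eye" and "rotation" of the camera in the world. Camera axes: x right, y down, z forward; pixel columns grow to the right and rows downward; lengths in m; the calibration is good to about 2 mm. A picture is of the moment at which its call begins: read the wrist's pose just before it. camera_info takes no time and is no camera call; for the wrist camera it gives the pose at the moment of the call.
- job_done(): hands the job in; it is judged then, once.
The state is a dict: "time_s": time; "q": joint angles; "dq": joint speeds; "tau": joint torques, N m; "tool_pos": TCP position; "orientation": TCP orientation; "ft_force": force on the tool from outside, world axes, zero at the start; "torque": the same for the moment, N m; "opening": finger opening in m; "finger_force": force on a finger pad.
Only numpy, scipy, OpenCV 4.12 (cv2) and the standard library are available. Lean on these libraries where they do the work, as an engineer would, in place of code of your own. Each camera call takes 0.05 s, during which the arm holds its last target. There are 200 camera calls.

## Working session

There is one attempt and no reset: what is moved stays moved. The work goes in short steps, Python scripts to look and compute and a tool call to move; the robot and the scene stay as the last step left them, time stands still between calls to the robot, and variables do not carry over. Pictures are saved under pics/ and viewed, at most 14 in all, crops included, and the job is handed in when it is done.

Besides the shell and the picture viewer there is one more tool, called after ">>>" as a command line: name --pt "numbers of a row" for each row, then --argument value for the rest. apply_moves: Moves the arm, as the interface text tells. Its arguments: {"type":"object","properties":{"rows":{"type":"array","items":{"type":"array","items":{"type":"number","minimum":-1,"maximum":1}}},"claw":{"type":"number"},"newtons":{"type":"number"}},"required":["rows"]}

```bash
ls; mkdir -p pics; cat > h.py <<'E'
import numpy as np, cv2
from bench import observe, grab_frame, camera_info, job_done, pinch_z
def save(name,fn):
    ci=camera_info(name); im=grab_frame(name); cv2.imwrite('pics/'+fn,im[:,:,::-1]); return im,ci
def ray(ci,uv):
    K=np.array(ci['camera_matrix']);d=(np.array(uv,float)-K[:2,2])/np.array([K[0,0],K[1,1]])
    s=d.copy()
    for _ in range(20): s=d/(1+ci['k1']*(s@s))
    v=np.array(ci['rotation'])@np.array([s[0],s[1],1.]); return np.array(ci['eye']),v/np.linalg.norm(v)
def plane(ci,uv,z):
    e,v=ray(ci,uv); return e+v*(z-e[2])/v[2]
def tri(c1,u1,c2,u2):
    e1,v1=ray(c1,u1);e2,v2=ray(c2,u2)
    A=np.stack([v1,-v2],1);t=np.linalg.lstsq(A,e2-e1,rcond=None)[0]
    a,b=e1+t[0]*v1,e2+t[1]*v2; return (a+b)/2,np.linalg.norm(a-b)
def proj(ci,p):
    K=np.array(ci['camera_matrix']);c=np.array(ci['rotation']).T@(np.array(p)-np.array(ci['eye']));s=c[:2]/c[2]
    s=s*(1+ci['k1']*(s@s)); return K[:2,:2]@s+K[:2,2]
E
python3 - <<'E'
from h import *
np.set_printoptions(precision=3,suppress=True)
a,c=save('scene','s0.png');b,d=save('top','t0.png')
for x in(c,d):print(x)
print(observe(),pinch_z)
E
```

```text
pics
{'camera_matrix': array([[455.467,   0.   , 280.307],
       [  0.   , 455.467, 217.188],
       [  0.   ,   0.   ,   1.   ]]), 'k1': 0.05218055400780683, 'eye': array([ 1.42 , -0.428,  1.014]), 'rotation': array([[ 0.44 ,  0.628, -0.642],
       [ 0.898, -0.321,  0.302],
       [-0.017, -0.709, -0.705]])}
{'camera_matrix': array([[398.543,   0.   , 277.78 ],
       [  0.   , 398.543, 203.274],
       [  0.   ,   0.   ,   1.   ]]), 'k1': -0.05635415259968008, 'eye': array([ 0.455, -0.04 ,  1.44 ]), 'rotation': array([[ 0.021, -0.996,  0.09 ],
       [-1.   , -0.021,  0.001],
       [ 0.001, -0.09 , -0.996]])}
{'time_s': 0.1, 'q': array([-75.288,  13.829,   0.221,  76.501,   0.001,  90.   ]), 'dq': array([-0.009, -0.038,  0.208,  0.03 ,  0.008, -0.05 ]), 'tau': array([ -0.001, -37.314,  25.301,   0.011,   0.   ,  -0.   ]), 'tool_pos': array([ 0.127, -0.483,  0.23 ]), 'orientation': array([[ 0.967,  0.254, -0.   ],
       [ 0.254, -0.967,  0.002],
       [ 0.   , -0.002, -1.   ]]), 'ft_force': array([ 0.102,  0.673, -0.617]), 'torque': array([-0.003, -0.02 ,  0.029]), 'finger_force': 0.0, 'opening': 0.0856070233127462} 0.0187
```

View pics/s0.png

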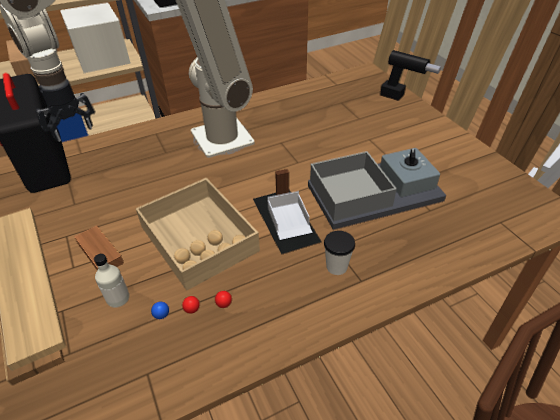

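View pics/t0.png

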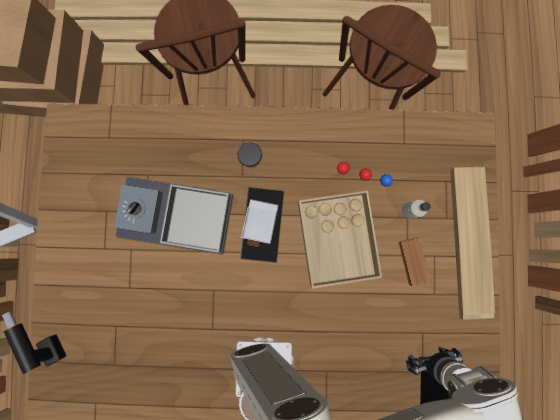

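```bash
python3 - <<'E'
from h import *
a=cv2.imread('pics/t0.png');b=cv2.imread('pics/s0.png')
cv2.imwrite('pics/t0c.png',cv2.resize(a[170:300,110:390],(790,367),interpolation=cv2.INTER_CUBIC))
cv2.imwrite('pics/s0c.png',cv2.resize(b[140:300,130:450],(800,400),interpolation=cv2.INTER_CUBIC))
E
```

```text
(no output)
```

View pics/t0c.png

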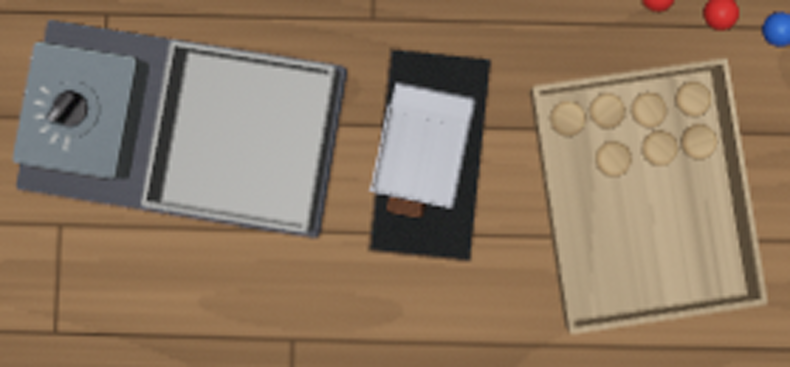

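View pics/s0c.png

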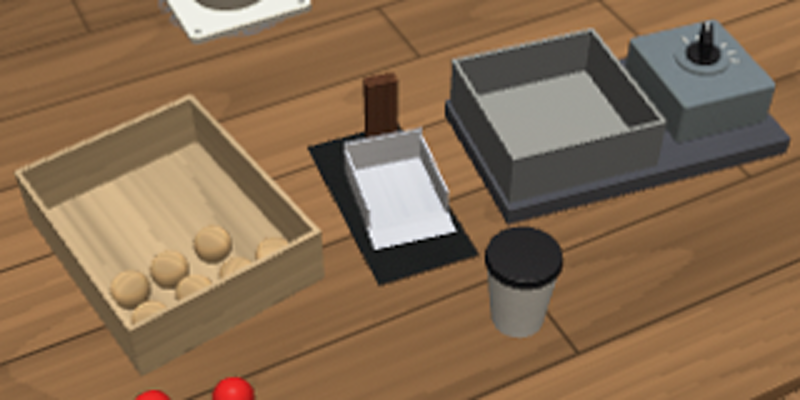

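```bash
python3 - <<'E'
from h import *
np.set_printoptions(precision=4,suppress=True)
T=camera_info('top');S=camera_info('scene')
t=lambda x,y:(110+x/2.8214-.3,170+y/2.823-.3); s=lambda x,y:(130+x/2.5-.3,140+y/2.5-.3)
P={'toteFL':((532,88),(320,236)),'toteFR':((728,60),(133,325)),'toteNR':((766,302),(18,172)),'toteNL':((571,332),(192,97)),
'tubFL':((172,40),(663,122)),'tubFR':((346,66),(513,158)),'tubNR':((316,235),(452,62)),'tubNL':((142,206),(590,30)),
'lipL':((397,84),(455,232)),'lipR':((475,97),(372,250)),'matFR':((490,60),(382,283)),'matFL':((390,48),(477,256)),'matNR':((470,260),(308,147)),'knob':((68,108),(707,27)),'backR?':((450,208),(345,147)),'backL':((372,192),(421,131))}
for k,(a,b) in P.items():
    p,e=tri(T,t(*a),S,s(*b)); print(k,p,round(e,4))
for k,a in {'h1':(388,196),'h2':(422,200),'h3':(420,217),'h4':(387,212)}.items(): print(k,plane(T,t(*a),.139))
for k,a in {'b':(372,248),'m2':(390,48),'m3':(470,260),'m4':(490,60)}.items(): print(k,plane(T,t(*a),.003))
for a in [(568,119),(608,111),(649,109),(693,99),(613,159),(660,148),(699,142)]: print(plane(T,t(*a),.0285))
E
```

```text
toteFL [ 0.5891 -0.1092  0.0667] 0.0011
toteFR [ 0.6282 -0.3435  0.082 ] 0.0064
toteNR [ 0.3361 -0.3933  0.0757] 0.0034
toteNL [ 0.2957 -0.1595  0.0729] 0.0018
tubFL [0.6342 0.3266 0.0998] 0.0032
tubFR [0.6101 0.1218 0.1062] 0.0132
tubNR [0.4082 0.1525 0.0951] 0.0129
tubNL [0.4343 0.3556 0.0945] 0.0025
lipL [ 0.5977  0.0625 -0.0015] 0.0013
lipR [ 0.5819 -0.0403  0.0018] 0.0029
matFR [ 0.6317 -0.0554  0.0003] 0.0041
matFL [ 0.6433  0.0705 -0.0037] 0.0041
matNR [ 0.375  -0.0363 -0.001 ] 0.0017
knob [0.5491 0.4386 0.1444] 0.0091
backR? [ 0.4406 -0.0107  0.0418] 0.0007
backL [0.4586 0.0873 0.0432] 0.0027
h1 [0.4537 0.0588 0.139 ]
h2 [0.4499 0.0195 0.139 ]
h3 [0.4304 0.0213 0.139 ]
h4 [0.4353 0.0595 0.139 ]
b [0.3873 0.0876 0.003 ]
m2 [0.6433 0.0719 0.003 ]
m3 [ 0.3749 -0.0371  0.003 ]
m4 [ 0.6305 -0.0572  0.003 ]
[ 0.5548 -0.1566  0.0285]
[ 0.566  -0.2069  0.0285]
[ 0.5696 -0.2586  0.0285]
[ 0.5835 -0.3143  0.0285]
[ 0.5057 -0.2138  0.0285]
[ 0.5208 -0.2729  0.0285]
[ 0.5293 -0.3221  0.0285]
```

```bash
cat >> h.py <<'E'
from scipy.spatial.transform import Rotation as Ro
np.set_printoptions(precision=4,suppress=True)
def Rt(yaw,pitch=0):
    "tool orientation: scoop yaw (deg CCW), pitch>0 nose down; tool x=scoop y, y=scoop x"
    return (Ro.from_euler('z',yaw,degrees=True)*Ro.from_euler('y',pitch,degrees=True)).as_matrix()@np.array([[0,1,0],[1,0,0],[0,0,-1.]])
def plan(p,R,n=None,start=None):
    o=observe(); p0,R0=(o['tool_pos'],o['orientation']) if start is None else start
    w=Ro.from_matrix(R0.T@R).as_rotvec(); d=R0.T@(np.array(p)-p0)
    if n is None: n=int(max(np.ceil(np.linalg.norm(d)/.0195),np.ceil(np.degrees(np.linalg.norm(w))/4.9),1)); n=-(-n//5)*5
    r=Ro.from_rotvec(w/n).as_matrix(); A=np.zeros((3,3)); M=np.eye(3)
    for _ in range(n): A+=M; M=M@r
    t=np.linalg.solve(A,d)
    print(n,'rows:',np.r_[t/.02,np.degrees(w/n)/5].round(2).tolist()); return (np.array(p),R)
def st():
    o=observe(); R=o['orientation']; 
    print('t',o['time_s'],'p',o['tool_pos'],'yaw',np.degrees(np.arctan2(R[1,1],R[0,1])).round(2),'pitch',np.degrees(np.arcsin(-R[2,1])).round(2),'F',o['ft_force'],'T',o['torque'],'op',o['opening'],'ff',o['finger_force'],'q',o['q'])
E
python3 -c "
from h import *
plan([.42,.043,.25],Rt(-9.5),35)
print(camera_info('wrist'))"
```

```text
35 rows: [0.88, -0.22, -0.03, -0.0, -0.0, -0.38]
{'camera_matrix': array([[302.1816,   0.    , 282.5151],
       [  0.    , 302.1816, 212.2797],
       [  0.    ,   0.    ,   1.    ]]), 'k1': -0.03466228531510354, 'eye': array([ 0.1985, -0.4637,  0.3731]), 'rotation': array([[ 0.2539, -0.9259, -0.2797],
       [-0.9672, -0.2437, -0.0713],
       [-0.0021,  0.2886, -0.9574]])}
```

>>> apply_moves --pt "0.88 -0.22 -0.03 0 0 -0.38" --pt "0.88 -0.22 -0.03 0 0 -0.38" --pt "0.88 -0.22 -0.03 0 0 -0.38" --pt "0.88 -0.22 -0.03 0 0 -0.38" --pt "0.88 -0.22 -0.03 0 0 -0.38" --claw 100

```text
time_s: 0.6
tool_pos: [0.2038, -0.4342, 0.2338]
orientation: [[0.912, 0.411, -0.0], [0.411, -0.912, 0.001], [0.0, -0.001, -1.0]]
ft_force: [0.0, 0.5, -0.3]
opening: 0.0853
finger_force: 0.0
```

>>> apply_moves --pt "0.88 -0.22 -0.03 0 0 -0.38" --pt "0.88 -0.22 -0.03 0 0 -0.38" --pt "0.88 -0.22 -0.03 0 0 -0.38" --pt "0.88 -0.22 -0.03 0 0 -0.38" --pt "0.88 -0.22 -0.03 0 0 -0.38"

```text
time_s: 1.1
tool_pos: [0.271, -0.3734, 0.2368]
orientation: [[0.831, 0.556, -0.001], [0.556, -0.831, 0.001], [0.0, -0.001, -1.0]]
ft_force: [-0.1, 1.1, -0.3]
opening: 0.0855
finger_force: 0.0
```

>>> apply_moves --pt "0.88 -0.22 -0.03 0 0 -0.38" --pt "0.88 -0.22 -0.03 0 0 -0.38" --pt "0.88 -0.22 -0.03 0 0 -0.38" --pt "0.88 -0.22 -0.03 0 0 -0.38" --pt "0.88 -0.22 -0.03 0 0 -0.38"

```text
time_s: 1.6
tool_pos: [0.3272, -0.3024, 0.2399]
orientation: [[0.728, 0.686, -0.001], [0.686, -0.728, 0.001], [-0.0, -0.001, -1.0]]
ft_force: [0.3, 0.1, 0.2]
opening: 0.0852
finger_force: 0.0
```

>>> apply_moves --pt "0.88 -0.22 -0.03 0 0 -0.38" --pt "0.88 -0.22 -0.03 0 0 -0.38" --pt "0.88 -0.22 -0.03 0 0 -0.38" --pt "0.88 -0.22 -0.03 0 0 -0.38" --pt "0.88 -0.22 -0.03 0 0 -0.38"

```text
time_s: 2.1
tool_pos: [0.3709, -0.2231, 0.2429]
orientation: [[0.605, 0.796, -0.001], [0.796, -0.605, 0.0], [-0.0, -0.001, -1.0]]
ft_force: [0.4, 0.3, -0.4]
opening: 0.0853
finger_force: 0.0
```

>>> apply_moves --pt "0.88 -0.22 -0.03 0 0 -0.38" --pt "0.88 -0.22 -0.03 0 0 -0.38" --pt "0.88 -0.22 -0.03 0 0 -0.38" --pt "0.88 -0.22 -0.03 0 0 -0.38" --pt "0.88 -0.22 -0.03 0 0 -0.38"

```text
time_s: 2.6
tool_pos: [0.4009, -0.1376, 0.2459]
orientation: [[0.465, 0.885, -0.001], [0.885, -0.465, 0.0], [-0.0, -0.001, -1.0]]
ft_force: [-0.8, 0.6, -0.8]
opening: 0.0849
finger_force: 0.0
```

>>> apply_moves --pt "0.88 -0.22 -0.03 0 0 -0.38" --pt "0.88 -0.22 -0.03 0 0 -0.38" --pt "0.88 -0.22 -0.03 0 0 -0.38" --pt "0.88 -0.22 -0.03 0 0 -0.38" --pt "0.88 -0.22 -0.03 0 0 -0.38"

```text
time_s: 3.1
tool_pos: [0.4164, -0.0485, 0.2489]
orientation: [[0.313, 0.95, -0.001], [0.95, -0.313, 0.0], [-0.0, -0.001, -1.0]]
ft_force: [-0.6, 0.7, -0.1]
opening: 0.0853
finger_force: 0.0
```

>>> apply_moves --pt "0.88 -0.22 -0.03 0 0 -0.38" --pt "0.88 -0.22 -0.03 0 0 -0.38" --pt "0.88 -0.22 -0.03 0 0 -0.38" --pt "0.88 -0.22 -0.03 0 0 -0.38" --pt "0.88 -0.22 -0.03 0 0 -0.38"

```text
time_s: 3.6
tool_pos: [0.417, 0.0421, 0.2519]
orientation: [[0.151, 0.988, -0.001], [0.988, -0.151, -0.0], [-0.0, -0.001, -1.0]]
ft_force: [0.8, 0.2, 0.1]
opening: 0.0853
finger_force: 0.0
```

```bash
python3 - <<'E'
from h import *
st();im,c=save('wrist','w1.png');print(c['eye'])
import pickle;pickle.dump(c,open('w1.pkl','wb'))
E
```

```text
t 3.6 p [0.417  0.0421 0.2519] yaw -8.71 pitch 0.05 F [0.7774 0.1728 0.0635] T [ 0.0399 -0.0356 -0.0263] op 0.08532430848555989 ff 0.0 q [  5.7619   4.1236  -8.2271  77.7031   0.0014 104.4693]
[0.4285 0.1159 0.3944]
```

View pics/w1.png

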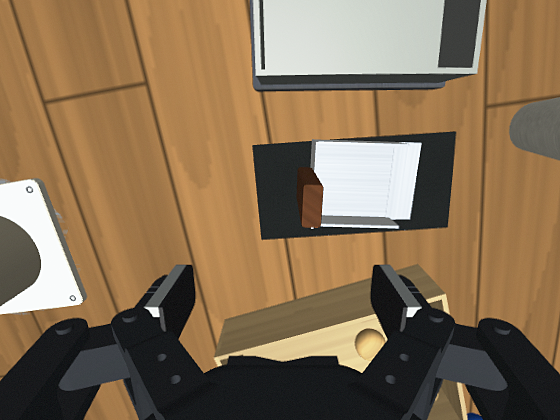

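```bash
python3 - <<'E'
from h import *
import pickle;c=pickle.load(open('w1.pkl','rb'))
for u in [(303,186),(321,181),(322,228),(303,227)]: print(plane(c,u,.139))
T=camera_info('top')
print('tri handle',tri(c,(312.3,206),T,(110+404.5/2.8214-.3,170+207/2.823-.3)))
for u in [(422,144),(411,219)]: print('lip',plane(c,u,.0036))
for u in [(253,146),(456,132),(447,229),(262,240)]: print('mat',plane(c,u,.003))
E
```

```text
[0.4379 0.0603 0.139 ]
[0.4537 0.0623 0.139 ]
[0.4497 0.0196 0.139 ]
[0.4329 0.0232 0.139 ]
tri handle (array([0.4426, 0.0399, 0.1351]), np.float64(0.0024307899515083253))
lip [0.6004 0.0621 0.0036]
lip [ 0.5831 -0.0371  0.0036]
mat [0.3869 0.0916 0.003 ]
mat [0.6445 0.0708 0.003 ]
mat [ 0.6332 -0.0598  0.003 ]
mat [ 0.3763 -0.0366  0.003 ]
```

```bash
python3 -c "
from h import *
plan([.4433,.0408,.0965],Rt(-10.3),10)"
```

```text
10 rows: [0.0, 0.13, 0.78, -0.0, -0.0, 0.04]
```

>>> apply_moves --pt "0 0.2 0.7 0 0 0.04" --pt "0 0.2 0.7 0 0 0.04" --pt "0 0.2 0.7 0 0 0.04" --pt "0 0.2 0.7 0 0 0.04" --pt "0 0.2 0.7 0 0 0.04"

```text
time_s: 4.15
tool_pos: [0.4369, 0.0378, 0.1814]
orientation: [[0.17, 0.985, -0.001], [0.985, -0.17, -0.0], [-0.0, -0.001, -1.0]]
ft_force: [-0.5, -0.3, -0.2]
opening: 0.0855
finger_force: 0.0
```

>>> apply_moves --pt "0 0.1 0.86 0 0 0.04" --pt "0 0.1 0.86 0 0 0.04" --pt "0 0.1 0.86 0 0 0.04" --pt "0 0 0.86 0 0 0.04" --pt "0 0 0.84 0 0 0.04"

```text
time_s: 4.65
tool_pos: [0.4427, 0.0368, 0.0957]
orientation: [[0.188, 0.982, -0.001], [0.982, -0.188, -0.0], [-0.0, -0.001, -1.0]]
ft_force: [-0.2, 0.9, -0.2]
opening: 0.0851
finger_force: 0.0
```

>>> apply_moves --pt "0 0 0 0 0 0" --pt "0 0 0 0 0 0" --pt "0 0 0 0 0 0" --pt "0 0 0 0 0 0" --pt "0 0 0 0 0 0" --claw 10 --newtons 90

```text
time_s: 5.15
tool_pos: [0.4437, 0.0372, 0.0978]
orientation: [[0.187, 0.982, 0.002], [0.982, -0.187, 0.0], [0.001, 0.002, -1.0]]
ft_force: [1.2, 0.6, -2.7]
opening: 0.0169
finger_force: 87.7
```

>>> apply_moves --pt "0 0 0 0 0 0" --pt "0 0 0 0 0 0" --pt "0 0 0 0 0 0" --pt "0 0 0 0 0 0" --pt "0 0 0 0 0 0"

```text
time_s: 5.65
tool_pos: [0.4437, 0.0373, 0.0977]
orientation: [[0.187, 0.982, 0.002], [0.982, -0.187, 0.0], [0.001, 0.002, -1.0]]
ft_force: [-1.6, -0.1, 6.1]
opening: 0.0175
finger_force: 88.7
```

```bash
python3 -c "
from h import *
st()"
```

```text
t 5.65 p [0.4437 0.0373 0.0977] yaw -10.78 pitch -0.1 F [-1.5738 -0.0528  6.0558] T [ 0.0336  0.3696 -0.0235] op 0.017497889874800998 ff 88.68036389350891 q [  4.795   13.9139 -20.9076  55.077    0.0088 105.5777]
```

```bash
cat >> h.py <<'E'
TC=np.array([.4623,-.2514]); TY=9.6
OFF=np.array([.149,.0037,-.0947])
def w(own,z): a=np.radians(TY); return np.r_[TC+np.array([[np.cos(a),-np.sin(a)],[np.sin(a),np.cos(a)]])@own,z]
def lipT(L,yaw,pitch):
    R=Rt(yaw,pitch); S=np.stack([R[:,1],R[:,0],-R[:,2]],1); return L-S@OFF,R
def own(p):
    a=np.radians(TY); return np.array([[np.cos(a),np.sin(a)],[-np.sin(a),np.cos(a)]])@(np.array(p)[:2]-TC)
def lipnow():
    o=observe();R=o['orientation'];S=np.stack([R[:,1],R[:,0],-R[:,2]],1);L=o['tool_pos']+S@OFF; print('lip',L,'own',own(L),'ft',o['ft_force']); return L
E
python3 - <<'E'
from h import *
a=plan([.444,.0372,.23],Rt(-10.78),10)
P,R=lipT(w([.028,-.057],.145),TY,-1); print(P); a=plan(P,R,start=a)
P,R=lipT(w([.028,-.057],.012),TY,1.5); print(P); a=plan(P,R,start=a,n=10)
E
```

```text
10 rows: [0.0, 0.0, -0.66, 0.0, -0.0, -0.0]
[ 0.3515 -0.3317  0.2371]
20 rows: [-0.93, -0.21, -0.02, -0.01, 0.0, -0.2]
[ 0.3556 -0.331   0.1106]
10 rows: [0.0, 0.02, 0.63, 0.05, -0.0, -0.0]
```

>>> apply_moves --pt "0 0 -0.4 0 0 0" --pt "0 0 -0.6 0 0 0" --pt "0 0 -0.7 0 0 0" --pt "0 0 -0.7 0 0 0" --pt "0 0 -0.7 0 0 0"

```text
time_s: 6.15
tool_pos: [0.4425, 0.0371, 0.1591]
orientation: [[0.187, 0.982, -0.001], [0.982, -0.187, -0.0], [-0.0, -0.001, -1.0]]
ft_force: [0.1, -0.1, -2.5]
opening: 0.0169
finger_force: 87.8
```

>>> apply_moves --pt "0 0 -0.7 0 0 0" --pt "0 0 -0.7 0 0 0" --pt "0 0 -0.7 0 0 0" --pt "0 0 -0.7 0 0 0" --pt "0 0 -0.7 0 0 0"

```text
time_s: 6.65
tool_pos: [0.4425, 0.0371, 0.2291]
orientation: [[0.187, 0.982, -0.001], [0.982, -0.187, -0.0], [-0.0, -0.001, -1.0]]
ft_force: [-0.0, -1.4, -0.8]
opening: 0.0172
finger_force: 87.8
```

>>> apply_moves --pt "-0.93 -0.21 -0.02 -0.01 0 -0.2" --pt "-0.93 -0.21 -0.02 -0.01 0 -0.2" --pt "-0.93 -0.21 -0.02 -0.01 0 -0.2" --pt "-0.93 -0.21 -0.02 -0.01 0 -0.2" --pt "-0.93 -0.21 -0.02 -0.01 0 -0.2"

```text
time_s: 7.15
tool_pos: [0.4072, -0.0521, 0.2306]
orientation: [[0.1, 0.995, 0.003], [0.995, -0.1, -0.001], [-0.0, 0.003, -1.0]]
ft_force: [-0.1, -1.0, -1.1]
opening: 0.0171
finger_force: 87.9
```

>>> apply_moves --pt "-0.93 -0.21 -0.02 -0.01 0 -0.2" --pt "-0.93 -0.21 -0.02 -0.01 0 -0.2" --pt "-0.93 -0.21 -0.02 -0.01 0 -0.2" --pt "-0.93 -0.21 -0.02 -0.01 0 -0.2" --pt "-0.93 -0.21 -0.02 -0.01 0 -0.2"

```text
time_s: 7.65
tool_pos: [0.3801, -0.1435, 0.2325]
orientation: [[0.013, 1.0, 0.008], [1.0, -0.013, -0.001], [-0.001, 0.008, -1.0]]
ft_force: [0.2, -1.0, -2.0]
opening: 0.0174
finger_force: 87.9
```

>>> apply_moves --pt "-0.93 -0.21 -0.02 -0.01 0 -0.2" --pt "-0.93 -0.21 -0.02 -0.01 0 -0.2" --pt "-0.93 -0.21 -0.02 -0.01 0 -0.2" --pt "-0.93 -0.21 -0.02 -0.01 0 -0.2" --pt "-0.93 -0.21 -0.02 -0.01 0 -0.2"

```text
time_s: 8.15
tool_pos: [0.3612, -0.2368, 0.2344]
orientation: [[-0.074, 0.997, 0.012], [0.997, 0.074, -0.0], [-0.001, 0.012, -1.0]]
ft_force: [0.9, 0.6, -1.7]
opening: 0.0169
finger_force: 87.9
```

>>> apply_moves --pt "-0.93 -0.21 -0.02 -0.01 0 -0.2" --pt "-0.93 -0.21 -0.02 -0.01 0 -0.2" --pt "-0.93 -0.21 -0.02 -0.01 0 -0.2" --pt "-0.93 -0.21 -0.02 -0.01 0 -0.2" --pt "-0.93 -0.21 -0.02 -0.01 0 -0.2"

```text
time_s: 8.65
tool_pos: [0.3505, -0.3315, 0.2362]
orientation: [[-0.161, 0.987, 0.016], [0.987, 0.161, 0.0], [-0.002, 0.016, -1.0]]
ft_force: [0.6, -0.0, -2.1]
opening: 0.0173
finger_force: 87.9
```

```bash
python3 - <<'E'
from h import *
st();lipnow();im,c=save('top','t1.png');s,d=save('scene','s1.png')
a=cv2.resize(im[180:300,220:400,::-1],(760,507),interpolation=cv2.INTER_CUBIC);cv2.imwrite('pics/t1c.png',a)
P,R=lipT(w([.028,-.057],.012),TY,1.5); plan(P,R,10)
E
```

```text
t 8.65 p [ 0.3505 -0.3315  0.2362] yaw 9.25 pitch -0.92 F [ 0.557  -0.0222 -2.1379] T [-0.08    0.0433  0.0066] op 0.017321812164729986 ff 87.89668679237366 q [-43.8244  11.1419  -2.3678  75.8327   0.6609  36.9325]
lip [ 0.4985 -0.3039  0.1439] own [ 0.0269 -0.0578] ft [ 0.557  -0.0222 -2.1379]
10 rows: [0.01, 0.03, 0.63, 0.05, 0.0, -0.01]
```

View pics/t1c.png

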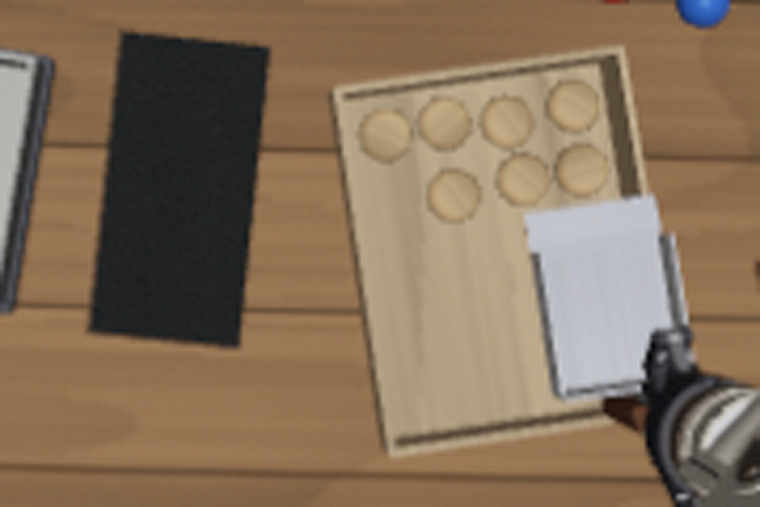

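```bash
python3 - <<'E'
from h import *
T=camera_info('top');t=lambda x,y:(220+x/4.222-.4,180+y/4.225-.4)
a=plane(T,t(525,214),.144);b=plane(T,t(655,197),.144);print(a,b,(a+b)/2,own((a+b)/2),'yaw',np.degrees(np.arctan2(-(a-b)[0],(a-b)[1])))
c=[plane(T,t(*q),.08) for q in [(332,90),(624,46),(390,456),(681,408)]]
print(np.mean(c,0)); print([np.degrees(np.arctan2(d[1],d[0])) for d in (c[0]-c[2],c[1]-c[3])],[np.linalg.norm(d) for d in (c[0]-c[2],c[1]-c[3])])
for q in [(386,134),(444,123),(507,121),(573,105),(454,195),(523,180),(581,170)]:print(own(plane(T,t(*q),.0285)))
E
```

```text
[ 0.489  -0.2551  0.144 ] [ 0.5041 -0.3557  0.144 ] [ 0.4966 -0.3054  0.144 ] [ 0.0248 -0.059 ] yaw 8.52931171401374
[ 0.4625 -0.2515  0.08  ]
[np.float64(9.975339225939404), np.float64(9.149371287675969)] [np.float64(0.29688638032522174), np.float64(0.2951985326601695)]
[0.1089 0.0777]
[0.111 0.028]
[ 0.1049 -0.0249]
[ 0.1101 -0.0824]
[0.05   0.0291]
[ 0.0539 -0.0304]
[ 0.055  -0.0801]
```

>>> apply_moves --pt "0.02 0.03 0.75 0.05 0 -0.01" --pt "0.02 0.03 0.75 0.05 0 -0.01" --pt "0.02 0.03 0.75 0.05 0 -0.01" --pt "0.02 0.03 0.75 0.05 0 -0.01" --pt "0.02 0.03 0.75 0.05 0 -0.01"

```text
time_s: 9.25
tool_pos: [0.3541, -0.3277, 0.1607]
orientation: [[-0.165, 0.986, -0.005], [0.986, 0.165, -0.003], [-0.002, -0.005, -1.0]]
ft_force: [-0.8, -0.0, -1.5]
opening: 0.0171
finger_force: 88.0
```

>>> apply_moves --pt "0.02 0.03 0.7 0.05 0 -0.01" --pt "0.02 0.03 0.7 0.05 0 -0.01" --pt "0 0.03 0.6 0.05 0 -0.01" --pt "0 0.03 0.4 0.05 0 -0.01" --pt "0 0.03 0.2 0.05 0 -0.01"

```text
time_s: 9.75
tool_pos: [0.3564, -0.3271, 0.1086]
orientation: [[-0.169, 0.985, -0.027], [0.986, 0.169, -0.006], [-0.002, -0.028, -1.0]]
ft_force: [-1.0, 0.1, -1.7]
opening: 0.0168
finger_force: 87.9
```

>>> apply_moves --pt "0 0 0.1 0 0 0" --pt "0 0 0.05 0 0 0" --pt "0 0 0.05 0 0 0" --pt "0 0 0.05 0 0 0" --pt "0 0 0 0 0 0"

```text
time_s: 10.25
tool_pos: [0.3567, -0.328, 0.1047]
orientation: [[-0.168, 0.985, -0.025], [0.986, 0.168, -0.008], [-0.004, -0.026, -1.0]]
ft_force: [-0.0, 0.4, -1.9]
opening: 0.0171
finger_force: 88.0
```

```bash
python3 - <<'E'
from h import *
st();lipnow()
E
```

```text
t 10.25 p [ 0.3567 -0.328   0.1047] yaw 9.69 pitch 1.48 F [-0.0382  0.4492 -1.9411] T [0.0231 0.0283 0.0282] op 0.017145370672772345 ff 88.03932666778564 q [-41.7829  18.1164 -13.7819  58.8616  -1.2929  38.531 ]
lip [ 0.5006 -0.3     0.0062] own [ 0.0296 -0.0543] ft [-0.0382  0.4492 -1.9411]
```

>>> apply_moves --pt "-0.05 0 0.05 0 0 0" --pt "-0.05 0 0.05 0 0 0" --pt "-0.05 0 0 0 0 0" --pt "0 0 0 0 0 0" --pt "0 0 0 0 0 0"

```text
time_s: 10.75
tool_pos: [0.3573, -0.3302, 0.1035]
orientation: [[-0.17, 0.985, -0.024], [0.985, 0.17, -0.006], [-0.002, -0.025, -1.0]]
ft_force: [-3.5, 2.2, 7.4]
opening: 0.017
finger_force: 89.3
```

>>> apply_moves --pt "0 0 0.05 0 0 0" --pt "0 0 0.05 0 0 0" --pt "0 0 0 0 0 0" --pt "0 0 0 0 0 0" --pt "0 0 0 0 0 0"

```text
time_s: 11.25
tool_pos: [0.3569, -0.3304, 0.1029]
orientation: [[-0.17, 0.985, -0.024], [0.986, 0.169, -0.007], [-0.003, -0.025, -1.0]]
ft_force: [-8.9, 3.1, 16.5]
opening: 0.0171
finger_force: 90.5
```

>>> apply_moves --pt "0 0.2 -0.06 0 0 0" --pt "0 0.4 -0.02 0 0 0" --pt "0 0.4 -0.01 0 0 0" --pt "0 0.4 -0.01 0 0 0" --pt "0 0.4 -0.01 0 0 0"

```text
time_s: 11.75
tool_pos: [0.3931, -0.3261, 0.1037]
orientation: [[-0.168, 0.986, -0.024], [0.986, 0.167, -0.011], [-0.007, -0.025, -1.0]]
ft_force: [-5.5, -2.7, 9.1]
opening: 0.0171
finger_force: 89.3
```

>>> apply_moves --pt "0 0.4 -0.01 0 0 0" --pt "0 0.4 -0.01 0 0 0" --pt "0 0.4 -0.01 0 0 0" --pt "0 0.4 -0.01 0 0 0" --pt "0 0.4 -0.01 0 0 0"

```text
time_s: 12.25
tool_pos: [0.4325, -0.3194, 0.1038]
orientation: [[-0.168, 0.986, -0.024], [0.986, 0.167, -0.011], [-0.007, -0.025, -1.0]]
ft_force: [-4.9, -2.5, 9.1]
opening: 0.0168
finger_force: 89.4
```

```bash
python3 - <<'E'
from h import *
st();lipnow()
E
```

```text
t 12.25 p [ 0.4325 -0.3194  0.1038] yaw 9.63 pitch 1.44 F [-4.8906 -2.4888  9.1403] T [0.1111 0.3536 0.114 ] op 0.016771381414882415 ff 89.39618110656738 q [-35.7211  23.5906  -5.653   61.5001  -1.2854  44.6488]
lip [ 0.5765 -0.2918  0.0053] own [ 0.1058 -0.0589] ft [-4.8906 -2.4888  9.1403]
```

>>> apply_moves --pt "0 0.25 -0.006 0 0 0" --pt "0 0.25 -0.006 0 0 0" --pt "0 0.25 -0.006 0 0 0" --pt "0 0.25 -0.006 0 0 0" --pt "0 0.25 -0.006 0 0 0"

```text
time_s: 12.75
tool_pos: [0.4562, -0.3155, 0.1038]
orientation: [[-0.167, 0.986, -0.025], [0.986, 0.167, -0.011], [-0.007, -0.027, -1.0]]
ft_force: [-17.3, -6.3, 18.7]
opening: 0.017
finger_force: 90.6
```

```bash
python3 - <<'E'
from h import *
lipnow();im,c=save('top','t2.png');cv2.imwrite('pics/t2c.png',cv2.resize(im[170:300,280:400,::-1],(500,542),interpolation=cv2.INTER_CUBIC))
E
```

```text
lip [ 0.6001 -0.2881  0.0052] own [ 0.1297 -0.0591] ft [-17.3113  -6.2825  18.7405]
```

View pics/t2c.png

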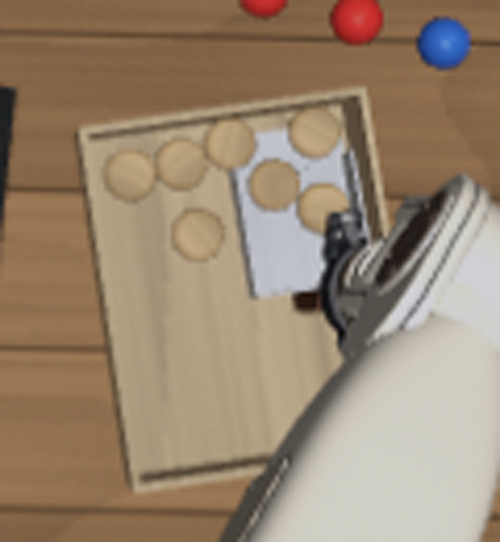

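```bash
python3 - <<'E'
from h import *
T=camera_info('top');t=lambda x,y:(280+x/4.167-.4,170+y/4.167-.4)
for q in [(230,143),(315,132),(274,185),(323,208),(182,165),(130,176),(197,235)]:print(own(plane(T,t(*q),.03)))
E
```

```text
[ 0.1226 -0.0099]
[ 0.1213 -0.0835]
[ 0.0816 -0.0414]
[ 0.0561 -0.0797]
[0.11   0.0336]
[0.1071 0.079 ]
[0.0492 0.0303]
```

>>> apply_moves --pt "0 -0.4 0.01 0 0 0" --pt "0 -0.4 0.01 0 0 0" --pt "0.3 -0.1 0 0 0 0" --pt "0.33 0 0 0 0 0" --pt "0 0.1 0 0 0 0"

```text
time_s: 13.3
tool_pos: [0.4384, -0.3063, 0.1037]
orientation: [[-0.166, 0.986, -0.024], [0.986, 0.166, -0.014], [-0.01, -0.026, -1.0]]
ft_force: [-5.6, -5.2, 11.1]
opening: 0.0173
finger_force: 89.7
```

>>> apply_moves --pt "0 0.2 -0.005 0 0 0" --pt "0 0.2 -0.005 0 0 0" --pt "0 0.2 -0.005 0 0 0" --pt "0 0.2 -0.005 0 0 0" --pt "0 0.2 -0.005 0 0 0"

```text
time_s: 13.8
tool_pos: [0.4567, -0.3022, 0.1038]
orientation: [[-0.167, 0.986, -0.027], [0.986, 0.167, -0.011], [-0.007, -0.029, -1.0]]
ft_force: [-9.8, -3.8, 17.0]
opening: 0.0165
finger_force: 90.4
```

>>> apply_moves --pt "0 0.15 -0.004 0 0 0" --pt "0 0.15 -0.004 0 0 0" --pt "0 0.15 -0.004 0 0 0" --pt "0 0.1 -0.003 0 0 0" --pt "0 0.1 -0.003 0 0 0"

```text
time_s: 14.3
tool_pos: [0.4591, -0.3021, 0.1059]
orientation: [[-0.164, 0.985, -0.047], [0.986, 0.163, -0.017], [-0.009, -0.049, -0.999]]
ft_force: [-41.5, -7.3, 43.6]
opening: 0.0173
finger_force: 94.0
```

```bash
python3 - <<'E'
from h import *
lipnow();im,c=save('top','t3.png');cv2.imwrite('pics/t3c.png',cv2.resize(im[170:300,280:400,::-1],(500,542),interpolation=cv2.INTER_CUBIC))
E
```

```text
lip [ 0.6009 -0.2757  0.004 ] own [ 0.1326 -0.0471] ft [-41.4963  -7.3213  43.6062]
```

View pics/t3c.png

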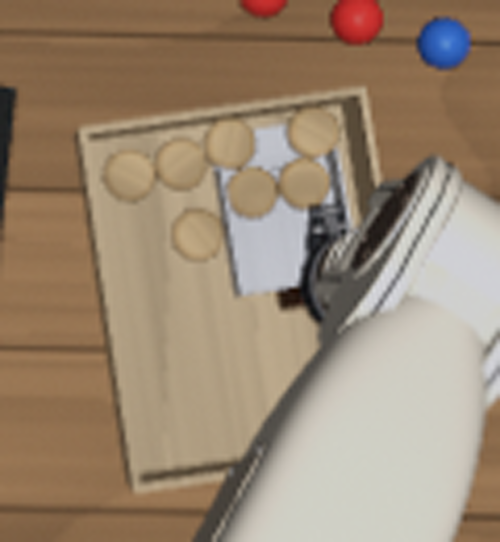

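>>> apply_moves --pt "0 -0.25 0 0 0 0" --pt "-0.05 -0.25 0 0 0 0" --pt "-0.2 0 0 0 0 0" --pt "-0.2 0 0 0 0 0" --pt "-0.1 0 0 0 0 0"

```text
time_s: 14.85
tool_pos: [0.4582, -0.3079, 0.1035]
orientation: [[-0.172, 0.985, -0.033], [0.985, 0.172, -0.002], [0.004, -0.033, -0.999]]
ft_force: [-17.3, 9.8, 22.9]
opening: 0.0171
finger_force: 95.5
```

>>> apply_moves --pt "0 0.15 -0.004 0 0 0" --pt "0 0.15 -0.004 0 0 0" --pt "0 0.15 -0.004 0 0 0" --pt "0 0.15 -0.004 0 0 0" --pt "0 0.1 -0.003 0 0 0"

```text
time_s: 15.35
tool_pos: [0.4604, -0.3082, 0.1055]
orientation: [[-0.167, 0.984, -0.056], [0.986, 0.166, -0.009], [-0.0, -0.056, -0.998]]
ft_force: [-50.6, 2.7, 51.6]
opening: 0.0172
finger_force: 106.7
```

```bash
cat >> h.py <<'E'
def shot(k):
    im,c=save('top',k+'.png');cv2.imwrite('pics/'+k+'c.png',cv2.resize(im[170:300,280:400,::-1],(500,542),interpolation=cv2.INTER_CUBIC))
    g=cv2.cvtColor(im,cv2.COLOR_RGB2GRAY)[170:300,280:400]; g=cv2.resize(g,None,fx=4,fy=4,interpolation=cv2.INTER_CUBIC)
    ci=cv2.HoughCircles(cv2.GaussianBlur(g,(5,5),1),cv2.HOUGH_GRADIENT,1,32,param1=80,param2=16,minRadius=22,maxRadius=30)
    for x,y,r in ci[0]: 
        p=own(plane(c,(280+(x-1.5)/4,170+(y-1.5)/4),.03))
        if abs(p[0])<.14 and abs(p[1])<.12: print(p.round(3),r)
E
python3 - <<'E'
from h import *
lipnow();st();shot('t4')
E
```

```text
lip [ 0.6012 -0.2807  0.0026] own [ 0.1321 -0.052 ] ft [-50.5601   2.6963  51.5836]
t 15.35 p [ 0.4604 -0.3082  0.1055] yaw 9.59 pitch 3.24 F [-50.5601   2.6963  51.5836] T [0.8188 8.6209 1.0343] op 0.017209960608172765 ff 106.72647132072598 q [-32.6077  26.4218  -0.9102  65.0671  -2.1756  47.8496]
[ 0.077 -0.025] 23.9
[ 0.12  -0.084] 28.2
[ 0.121 -0.011] 25.0
[0.11  0.033] 23.2
[ 0.077 -0.072] 22.5
[0.048 0.033] 23.4
```

>>> apply_moves --pt "0 -0.2 0 0 0 0" --pt "0 -0.2 0 0 0 0" --pt "0.15 -0.1 0 0 0 0" --pt "0.1 0 0 0 0 0" --pt "0 0 0 0 0 0"

```text
time_s: 15.9
tool_pos: [0.459, -0.3068, 0.104]
orientation: [[-0.167, 0.985, -0.038], [0.986, 0.167, -0.012], [-0.006, -0.039, -0.999]]
ft_force: [-21.4, -3.1, 22.0]
opening: 0.0168
finger_force: 94.4
```

```bash
python3 - <<'E'
from h import *
lipnow();st();shot('t5')
E
```

```text
lip [ 0.6016 -0.2794  0.0035] own [ 0.1327 -0.0508] ft [-21.3793  -3.0686  21.9676]
t 15.9 p [ 0.459  -0.3068  0.104 ] yaw 9.62 pitch 2.26 F [-21.3793  -3.0686  21.9676] T [-0.3294  3.0714  0.7527] op 0.016831479631148474 ff 94.42461848258972 q [-32.7865  25.5901  -2.4533  63.4069  -1.7578  47.6081]
[ 0.079 -0.025] 26.1
[ 0.12  -0.013] 23.9
[ 0.12  -0.085] 27.2
[ 0.078 -0.067] 24.6
```

```bash
python3 - <<'E'
from h import *
a=None
for x,z,p,n in [(.131,.032,-9,10),(.129,.056,-19,10),(.128,.062,-19,5)]:
    P,R=lipT(w([x,-.051],z),TY,p); a=plan(P,R,n,start=a)
E
```

```text
10 rows: [-0.0, -0.09, 0.0, -0.23, 0.01, 0.0]
10 rows: [0.0, -0.06, 0.01, -0.2, 0.0, 0.0]
5 rows: [-0.0, 0.01, -0.06, 0.0, 0.0, 0.0]
```

>>> apply_moves --pt "0 -0.09 -0.04 -0.23 0 0" --pt "0 -0.09 -0.02 -0.23 0 0" --pt "0 -0.09 -0.02 -0.23 0 0" --pt "0 -0.09 -0.02 -0.23 0 0" --pt "0 -0.09 -0.02 -0.23 0 0"

```text
time_s: 16.45
tool_pos: [0.4528, -0.3054, 0.1012]
orientation: [[-0.169, 0.984, 0.064], [0.986, 0.168, 0.012], [0.001, 0.065, -0.998]]
ft_force: [-4.5, -0.6, -6.2]
opening: 0.0169
finger_force: 88.2
```

>>> apply_moves --pt "0 -0.09 0 -0.23 0 0" --pt "0 -0.09 0 -0.23 0 0" --pt "0 -0.09 0 -0.23 0 0" --pt "0 -0.09 0 -0.23 0 0" --pt "0 -0.09 0 -0.23 0 0"

```text
time_s: 16.95
tool_pos: [0.4479, -0.308, 0.1027]
orientation: [[-0.169, 0.971, 0.171], [0.986, 0.167, 0.027], [-0.002, 0.174, -0.985]]
ft_force: [-4.2, 0.3, -6.0]
opening: 0.0168
finger_force: 88.4
```

>>> apply_moves --pt "0 -0.05 0 -0.2 0 0" --pt "0 -0.05 0 -0.2 0 0" --pt "0 -0.05 0 -0.2 0 0" --pt "0 -0.05 0 -0.2 0 0" --pt "0 -0.05 0 -0.2 0 0"

```text
time_s: 17.45
tool_pos: [0.4453, -0.3096, 0.1033]
orientation: [[-0.169, 0.951, 0.26], [0.986, 0.164, 0.04], [-0.005, 0.263, -0.965]]
ft_force: [-0.0, -0.1, -3.0]
opening: 0.017
finger_force: 88.5
```

```bash
python3 - <<'E'
from h import *
lipnow();st();shot('t6')
E
```

```text
lip [ 0.611  -0.2777  0.0512] own [ 0.1422 -0.0508] ft [-0.0446 -0.1296 -3.012 ]
t 17.45 p [ 0.4453 -0.3096  0.1033] yaw 9.8 pitch -15.26 F [-0.0446 -0.1296 -3.012 ] T [-0.1081  0.8192  0.0209] op 0.016988453568915454 ff 88.52056503295898 q [-41.2946  16.9695 -17.779   45.3143  11.6431  39.9585]
[ 0.025 -0.028] 25.0
[ 0.105 -0.085] 29.3
[ 0.123 -0.026] 25.0
[ 0.023 -0.076] 29.4
[0.051 0.029] 24.9
```

View pics/t6c.png

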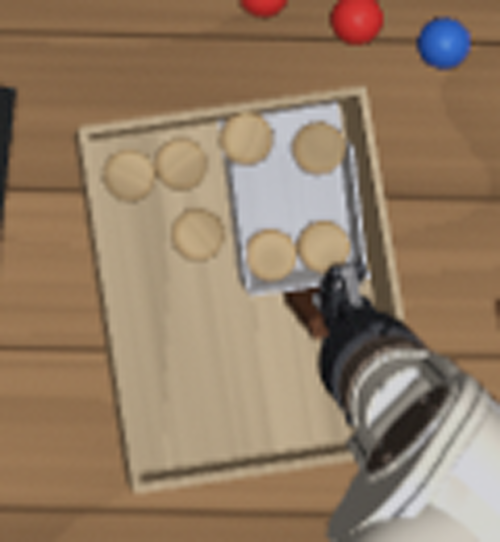

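>>> apply_moves --pt "0 -0.05 -0.03 -0.3 0 0" --pt "0 -0.05 -0.03 -0.3 0 0" --pt "0 -0.05 -0.03 -0.3 0 0" --pt "0 -0.05 -0.03 -0.3 0 0" --pt "0 0 0 -0.3 0 0"

```text
time_s: 18.0
tool_pos: [0.4391, -0.3099, 0.1034]
orientation: [[-0.168, 0.91, 0.379], [0.986, 0.157, 0.062], [-0.003, 0.384, -0.923]]
ft_force: [0.1, 0.5, -3.1]
opening: 0.0169
finger_force: 88.8
```

>>> apply_moves --pt "0.15 0 0 0 0 0" --pt "-0.15 0 0 0 0 0" --pt "-0.15 0 0 0 0 0" --pt "0.15 0 0 0 0 0" --pt "0 0 0 0 0 0"

```text
time_s: 18.5
tool_pos: [0.4395, -0.3095, 0.1033]
orientation: [[-0.169, 0.911, 0.377], [0.986, 0.157, 0.062], [-0.003, 0.382, -0.924]]
ft_force: [0.1, 0.3, -3.2]
opening: 0.017
finger_force: 88.7
```

```bash
python3 - <<'E'
from h import *
lipnow();st();shot('t7')
E
```

```text
lip [ 0.6102 -0.2766  0.0727] own [ 0.1417 -0.0495] ft [ 0.0549  0.3029 -3.1955]
t 18.5 p [ 0.4395 -0.3095  0.1033] yaw 9.8 pitch -22.47 F [ 0.0549  0.3029 -3.1955] T [-0.173   0.9731  0.0428] op 0.01697896785011291 ff 88.73197674751282 q [-45.3013  14.758  -23.3759  38.419   18.1728  37.0922]
[ 0.068 -0.036] 27.1
[ 0.068 -0.083] 27.1
[ 0.024 -0.079] 22.4
[0.049 0.032] 26.8
[0.112 0.033] 28.2
```

```bash
python3 - <<'E'
from h import *
P,R=lipT(w([.125,-.05],.215),TY,-20); print(P); a=plan(P,R,10)
P,R=lipT(np.array([.478,.246,.215]),-8.4,-16); print(P); a=plan(P,R,35,start=a)
P,R=lipT(np.array([.478,.246,.115]),-8.4,5); print(P); a=plan(P,R,10,start=a)
P,R=lipT(np.array([.485,.245,.105]),-8.4,28); print(P); a=plan(P,R,15,start=a)
E
```

```text
[ 0.4245 -0.3123  0.253 ]
10 rows: [-0.0, 0.2, -0.73, 0.05, 0.0, 0.0]
[0.3099 0.2671 0.265 ]
35 rows: [0.83, -0.14, -0.06, 0.02, -0.03, 0.1]
[0.3388 0.2628 0.2223]
10 rows: [0.0, 0.12, 0.23, 0.42, 0.0, -0.0]
[0.3983 0.2541 0.2586]
15 rows: [0.0, 0.16, -0.17, 0.31, 0.0, 0.0]
```

>>> apply_moves --pt "0 0.1 -0.4 0.05 0 0" --pt "0 0.2 -0.7 0.05 0 0" --pt "0 0.2 -0.8 0.05 0 0" --pt "0 0.2 -0.8 0.05 0 0" --pt "0 0.2 -0.8 0.05 0 0"

```text
time_s: 19.05
tool_pos: [0.43, -0.3112, 0.1763]
orientation: [[-0.169, 0.919, 0.358], [0.986, 0.159, 0.058], [-0.003, 0.362, -0.932]]
ft_force: [0.2, -1.9, -3.5]
opening: 0.017
finger_force: 88.6
```

>>> apply_moves --pt "0 0.2 -0.8 0.05 0 0" --pt "0 0.2 -0.8 0.05 0 0" --pt "0 0.2 -0.8 0.05 0 0" --pt "0 0.2 -0.7 0.05 0 0" --pt "0 0.2 -0.4 0.05 0 0"

```text
time_s: 19.55
tool_pos: [0.4242, -0.3124, 0.2496]
orientation: [[-0.169, 0.926, 0.339], [0.986, 0.16, 0.053], [-0.005, 0.343, -0.939]]
ft_force: [0.2, 0.5, -3.2]
opening: 0.0169
finger_force: 88.7
```

```bash
python3 - <<'E'
from h import *
lipnow();st();
P,R=lipT(np.array([.478,.246,.215]),-8.4,-16); print(P); a=plan(P,R,35)
E
```

```text
lip [ 0.5936 -0.2799  0.2118] own [ 0.1247 -0.05  ] ft [ 0.2309  0.4786 -3.2285]
t 19.55 p [ 0.4242 -0.3124  0.2496] yaw 9.81 pitch -20.06 F [ 0.2309  0.4786 -3.2285] T [-0.2113  0.7955  0.0636] op 0.01692599488712026 ff 88.74362468719482 q [-45.6289   6.8889  -8.5535  62.5946  16.2204  36.3273]
[0.3099 0.2671 0.265 ]
35 rows: [0.83, -0.14, -0.07, 0.02, -0.03, 0.1]
```

>>> apply_moves --pt "0.4 -0.07 -0.04 0.01 -0.02 0.05" --pt "0.6 -0.1 -0.05 0.02 -0.03 0.1" --pt "0.83 -0.14 -0.07 0.02 -0.03 0.1" --pt "0.83 -0.14 -0.07 0.02 -0.03 0.1" --pt "0.83 -0.14 -0.07 0.02 -0.03 0.1"

```text
time_s: 20.05
tool_pos: [0.3989, -0.2428, 0.2475]
orientation: [[-0.128, 0.935, 0.329], [0.992, 0.12, 0.044], [0.001, 0.332, -0.943]]
ft_force: [0.7, 0.3, -3.7]
opening: 0.0172
finger_force: 88.8
```

>>> apply_moves --pt "0.83 -0.14 -0.07 0.02 -0.03 0.1" --pt "0.83 -0.14 -0.07 0.02 -0.03 0.1" --pt "0.83 -0.14 -0.07 0.02 -0.03 0.1" --pt "0.83 -0.14 -0.07 0.02 -0.03 0.1" --pt "0.83 -0.14 -0.07 0.02 -0.03 0.1"

```text
time_s: 20.55
tool_pos: [0.374, -0.1621, 0.2494]
orientation: [[-0.083, 0.943, 0.323], [0.997, 0.077, 0.03], [0.003, 0.324, -0.946]]
ft_force: [-0.1, 0.0, -2.8]
opening: 0.0173
finger_force: 88.7
```

>>> apply_moves --pt "0.83 -0.14 -0.07 0.02 -0.03 0.1" --pt "0.83 -0.14 -0.07 0.02 -0.03 0.1" --pt "0.83 -0.14 -0.07 0.02 -0.03 0.1" --pt "0.83 -0.14 -0.07 0.02 -0.03 0.1" --pt "0.83 -0.14 -0.07 0.02 -0.03 0.1"

```text
time_s: 21.05
tool_pos: [0.3528, -0.0806, 0.2516]
orientation: [[-0.037, 0.948, 0.315], [0.999, 0.034, 0.016], [0.005, 0.315, -0.949]]
ft_force: [-0.4, 0.6, -3.0]
opening: 0.0171
finger_force: 88.7
```

>>> apply_moves --pt "0.83 -0.14 -0.07 0.02 -0.03 0.1" --pt "0.83 -0.14 -0.07 0.02 -0.03 0.1" --pt "0.83 -0.14 -0.07 0.02 -0.03 0.1" --pt "0.83 -0.14 -0.07 0.02 -0.03 0.1" --pt "0.83 -0.14 -0.07 0.02 -0.03 0.1"

```text
time_s: 21.55
tool_pos: [0.3356, 0.0016, 0.254]
orientation: [[0.008, 0.952, 0.307], [1.0, -0.009, 0.003], [0.005, 0.307, -0.952]]
ft_force: [0.4, -0.3, -3.8]
opening: 0.0173
finger_force: 88.8
```

>>> apply_moves --pt "0.83 -0.14 -0.07 0.02 -0.03 0.1" --pt "0.83 -0.14 -0.07 0.02 -0.03 0.1" --pt "0.83 -0.14 -0.07 0.02 -0.03 0.1" --pt "0.83 -0.14 -0.07 0.02 -0.03 0.1" --pt "0.83 -0.14 -0.07 0.02 -0.03 0.1"

```text
time_s: 22.05
tool_pos: [0.3222, 0.0844, 0.2568]
orientation: [[0.053, 0.953, 0.298], [0.999, -0.052, -0.011], [0.005, 0.298, -0.955]]
ft_force: [-0.1, 0.0, -4.5]
opening: 0.0172
finger_force: 88.8
```

>>> apply_moves --pt "0.83 -0.14 -0.07 0.02 -0.03 0.1" --pt "0.83 -0.14 -0.07 0.02 -0.03 0.1" --pt "0.83 -0.14 -0.07 0.02 -0.03 0.1" --pt "0.83 -0.14 -0.07 0.02 -0.03 0.1" --pt "0.83 -0.14 -0.07 0.02 -0.03 0.1"

```text
time_s: 22.55
tool_pos: [0.3129, 0.1679, 0.2598]
orientation: [[0.098, 0.952, 0.288], [0.995, -0.096, -0.023], [0.005, 0.289, -0.957]]
ft_force: [0.1, -0.5, -3.4]
opening: 0.017
finger_force: 88.8
```

>>> apply_moves --pt "0.83 -0.14 -0.07 0.02 -0.03 0.1" --pt "0.83 -0.14 -0.07 0.02 -0.03 0.1" --pt "0.83 -0.14 -0.07 0.02 -0.03 0.1" --pt "0.6 -0.14 -0.07 0.02 -0.03 0.1" --pt "0.4 -0.14 -0.07 0.02 -0.03 0.1"

```text
time_s: 23.05
tool_pos: [0.3057, 0.2391, 0.2628]
orientation: [[0.143, 0.95, 0.278], [0.99, -0.139, -0.036], [0.005, 0.28, -0.96]]
ft_force: [-1.5, 0.6, -3.3]
opening: 0.0171
finger_force: 88.7
```

```bash
python3 - <<'E'
from h import *
lipnow();st();
P,R=lipT(np.array([.478,.246,.125]),-8.4,4);a=plan(P,R,15)
P,R=lipT(np.array([.485,.245,.107]),-8.4,28); a=plan(P,R,15,start=a)
E
```

```text
lip [0.4741 0.2187 0.2137] own [0.0901 0.4615] ft [-1.4716  0.6483 -3.2999]
t 23.05 p [0.3057 0.2391 0.2628] yaw -8.31 pitch -16.28 F [-1.4716  0.6483 -3.2999] T [0.0517 0.7442 0.0017] op 0.017113278789507014 ff 88.7294340133667 q [ 48.4654  -7.788  -20.0389  68.4131 -13.3997 145.6381]
15 rows: [0.09, 0.08, 0.12, 0.27, -0.0, 0.0]
15 rows: [0.0, 0.17, -0.15, 0.32, 0.0, 0.0]
```

>>> apply_moves --pt "0.3 0.08 0.12 0.27 0 0" --pt "0.3 0.08 0.12 0.27 0 0" --pt "0.3 0.08 0.12 0.27 0 0" --pt "0.3 0.08 0.12 0.27 0 0" --pt "0.15 0.08 0.12 0.27 0 0"

```text
time_s: 23.55
tool_pos: [0.3228, 0.2641, 0.2544]
orientation: [[0.145, 0.975, 0.166], [0.989, -0.144, -0.019], [0.005, 0.167, -0.986]]
ft_force: [0.6, -0.1, -3.1]
opening: 0.0166
finger_force: 88.7
```

>>> apply_moves --pt "0 0.08 0.12 0.27 0 0" --pt "0 0.08 0.12 0.27 0 0" --pt "0 0.08 0.12 0.27 0 0" --pt "0 0.08 0.12 0.27 0 0" --pt "0 0.08 0.12 0.27 0 0"

```text
time_s: 24.05
tool_pos: [0.3318, 0.2623, 0.2437]
orientation: [[0.145, 0.988, 0.051], [0.989, -0.145, -0.002], [0.005, 0.05, -0.999]]
ft_force: [-0.0, 0.6, -3.9]
opening: 0.0174
finger_force: 88.7
```

>>> apply_moves --pt "0 0.08 0.12 0.27 0 0" --pt "0 0.08 0.12 0.27 0 0" --pt "0 0.08 0.12 0.27 0 0" --pt "0 0.08 0.12 0.27 0 0" --pt "0 0.08 0.12 0.27 0 0"

```text
time_s: 24.55
tool_pos: [0.3397, 0.2614, 0.2316]
orientation: [[0.144, 0.987, -0.066], [0.99, -0.144, 0.015], [0.005, -0.067, -0.998]]
ft_force: [0.2, -1.0, -3.9]
opening: 0.0171
finger_force: 88.7
```

>>> apply_moves --pt "0 0.17 -0.15 0.32 0 0" --pt "0 0.17 -0.15 0.32 0 0" --pt "0 0.17 -0.15 0.32 0 0" --pt "0 0.17 -0.15 0.32 0 0" --pt "0 0.17 -0.15 0.32 0 0"

```text
time_s: 25.05
tool_pos: [0.3584, 0.2587, 0.2446]
orientation: [[0.144, 0.969, -0.203], [0.99, -0.14, 0.035], [0.005, -0.206, -0.979]]
ft_force: [0.0, -0.2, -4.2]
opening: 0.0169
finger_force: 88.7
```

>>> apply_moves --pt "0 0.17 -0.15 0.32 0 0" --pt "0 0.17 -0.15 0.32 0 0" --pt "0 0.17 -0.15 0.32 0 0" --pt "0 0.17 -0.15 0.32 0 0" --pt "0 0.17 -0.15 0.32 0 0"

```text
time_s: 25.55
tool_pos: [0.379, 0.2558, 0.2549]
orientation: [[0.144, 0.931, -0.334], [0.99, -0.134, 0.054], [0.006, -0.339, -0.941]]
ft_force: [0.9, -0.5, -2.5]
opening: 0.0168
finger_force: 88.9
```

>>> apply_moves --pt "0 0.17 -0.15 0.32 0 0" --pt "0 0.17 -0.15 0.32 0 0" --pt "0 0.17 -0.15 0.32 0 0" --pt "0 0.17 -0.15 0.32 0 0" --pt "0 0.17 -0.15 0.32 0 0"

```text
time_s: 26.05
tool_pos: [0.4004, 0.2526, 0.2619]
orientation: [[0.144, 0.876, -0.46], [0.99, -0.125, 0.072], [0.006, -0.466, -0.885]]
ft_force: [0.2, -0.4, -3.4]
opening: 0.0172
finger_force: 88.9
```

```bash
python3 - <<'E'
from h import *
lipnow();st();im,c=save('top','t8.png');cv2.imwrite('pics/t8c.png',cv2.resize(im[160:300,110:400,::-1],(800,386),interpolation=cv2.INTER_CUBIC))
P,R=lipT(np.array([.47,.247,.20]),-8.4,0);a=plan(P,R,10)
E
```

```text
lip [0.4879 0.2445 0.1087] own [0.1079 0.4847] ft [ 0.2355 -0.3857 -3.4151]
t 26.05 p [0.4004 0.2526 0.2619] yaw -8.11 pitch 27.76 F [ 0.2355 -0.3857 -3.4151] T [-0.1011 -0.6533 -0.0201] op 0.01715333471608728 ff 88.91200661659241 q [ 23.1244  29.1293  20.8354 105.7486  14.3215 118.2667]
10 rows: [0.01, -0.44, -0.06, -0.56, -0.01, 0.0]
```

View pics/t8c.png

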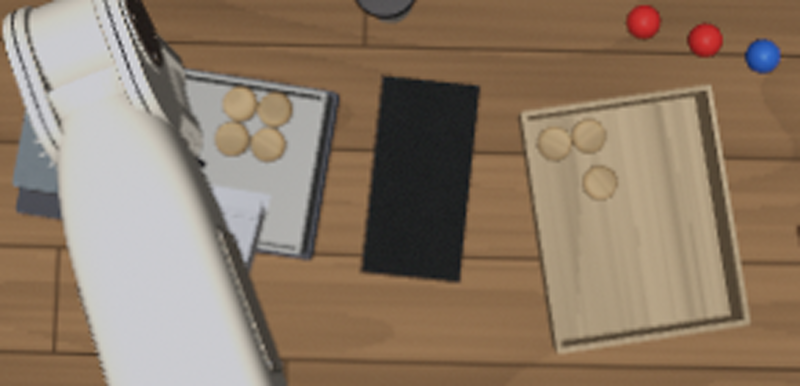

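>>> apply_moves --pt "0 -0.44 -0.2 -0.56 0 0" --pt "0 -0.44 -0.1 -0.56 0 0" --pt "0 -0.44 -0.06 -0.56 0 0" --pt "0 -0.44 -0.06 -0.56 0 0" --pt "0 -0.44 -0.06 -0.56 0 0"

```text
time_s: 26.6
tool_pos: [0.3631, 0.2579, 0.2876]
orientation: [[0.144, 0.962, -0.232], [0.989, -0.139, 0.04], [0.006, -0.235, -0.972]]
ft_force: [0.1, -0.0, -2.0]
opening: 0.0171
finger_force: 89.0
```

>>> apply_moves --pt "0 -0.44 -0.06 -0.56 0 0" --pt "0 -0.44 -0.06 -0.56 0 0" --pt "0 -0.44 -0.06 -0.56 0 0" --pt "0 -0.44 -0.06 -0.56 0 0" --pt "0 -0.44 -0.06 -0.56 0 0"

```text
time_s: 27.1
tool_pos: [0.3205, 0.2639, 0.2999]
orientation: [[0.144, 0.989, 0.007], [0.99, -0.144, 0.005], [0.006, 0.006, -1.0]]
ft_force: [-0.9, -0.8, -2.1]
opening: 0.0167
finger_force: 89.0
```

```bash
python3 - <<'E'
from h import *
lipnow();st()
P,R=lipT(w([.026,.056],.145),TY,0);print(P);a=plan(P,R)
E
```

```text
lip [0.4691 0.2466 0.2062] own [0.0898 0.4899] ft [-0.8941 -0.7918 -2.1448]
t 27.1 p [0.3205 0.2639 0.2999] yaw -8.3 pitch -0.37 F [-0.8941 -0.7918 -2.1448] T [ 0.0091  0.1117 -0.0194] op 0.01670352407894343 ff 88.99927496910095 q [ 39.4927   2.4477  -2.9428  84.0912  -0.0286 137.795 ]
[ 0.3323 -0.2203  0.2397]
30 rows: [-0.81, 0.01, 0.1, 0.0, -0.0, -0.12]
```

>>> apply_moves --pt "-0.97 0.01 0.12 0 0 -0.14" --pt "-0.97 0.01 0.12 0 0 -0.14" --pt "-0.97 0.01 0.12 0 0 -0.14" --pt "-0.97 0.01 0.12 0 0 -0.14" --pt "-0.97 0.01 0.12 0 0 -0.14"

```text
time_s: 27.6
tool_pos: [0.3099, 0.1668, 0.287]
orientation: [[0.083, 0.997, 0.005], [0.997, -0.083, 0.005], [0.006, 0.005, -1.0]]
ft_force: [0.2, -0.2, -1.9]
opening: 0.0168
finger_force: 88.9
```

>>> apply_moves --pt "-0.97 0.01 0.12 0 0 -0.14" --pt "-0.97 0.01 0.12 0 0 -0.14" --pt "-0.97 0.01 0.12 0 0 -0.14" --pt "-0.97 0.01 0.12 0 0 -0.14" --pt "-0.97 0.01 0.12 0 0 -0.14"

```text
time_s: 28.1
tool_pos: [0.3053, 0.0699, 0.2746]
orientation: [[0.022, 1.0, 0.006], [1.0, -0.022, 0.005], [0.005, 0.005, -1.0]]
ft_force: [-1.1, 0.6, -2.3]
opening: 0.0171
finger_force: 88.9
```

>>> apply_moves --pt "-0.97 0.01 0.12 0 0 -0.14" --pt "-0.97 0.01 0.12 0 0 -0.14" --pt "-0.97 0.01 0.12 0 0 -0.14" --pt "-0.97 0.01 0.12 0 0 -0.14" --pt "-0.97 0.01 0.12 0 0 -0.14"

```text
time_s: 28.6
tool_pos: [0.3066, -0.027, 0.2622]
orientation: [[-0.039, 0.999, 0.006], [0.999, 0.039, 0.005], [0.004, 0.006, -1.0]]
ft_force: [0.2, 0.0, -2.5]
opening: 0.017
finger_force: 88.9
```

>>> apply_moves --pt "-0.97 0.01 0.12 0 0 -0.15" --pt "-0.97 0.01 0.12 0 0 -0.15" --pt "-0.97 0.01 0.12 0 0 -0.15" --pt "-0.97 0.01 0.12 0 0 -0.15" --pt "-0.97 0.01 0.12 0 0 -0.15"

```text
time_s: 29.1
tool_pos: [0.314, -0.1238, 0.2498]
orientation: [[-0.104, 0.995, 0.006], [0.995, 0.104, 0.004], [0.004, 0.006, -1.0]]
ft_force: [0.8, 0.7, -2.3]
opening: 0.017
finger_force: 89.0
```

>>> apply_moves --pt "-0.97 0.01 0.12 0 0 -0.15" --pt "-0.97 0.01 0.12 0 0 -0.15" --pt "-0.97 0.01 0.12 0 0 -0.15" --pt "-0.97 0.01 0.12 0 0 -0.15" --pt "-0.97 0.01 0.12 0 0 -0.15"

```text
time_s: 29.6
tool_pos: [0.3277, -0.2198, 0.2374]
orientation: [[-0.169, 0.986, 0.005], [0.986, 0.169, 0.004], [0.003, 0.006, -1.0]]
ft_force: [0.1, 0.6, -2.2]
opening: 0.017
finger_force: 89.0
```

```bash
python3 - <<'E'
from h import *
lipnow();st();shot('t9')
P,R=lipT(w([.026,.056],.009),TY,1.5);a=plan(P,R,10)
E
```

```text
lip [ 0.4745 -0.1906  0.1436] own [0.0221 0.0579] ft [ 0.0746  0.5615 -2.1785]
t 29.6 p [ 0.3277 -0.2198  0.2374] yaw 9.72 pitch -0.35 F [ 0.0746  0.5615 -2.1785] T [ 0.0114  0.1074 -0.0201] op 0.016986941629932573 ff 88.99384260177612 q [-34.1427   1.5212 -13.1696  75.1854   0.3757  46.1331]
[0.11  0.035] 25.7
[0.047 0.03 ] 29.4
10 rows: [0.01, 0.04, 0.65, 0.04, -0.0, 0.0]
```

View pics/t9c.png

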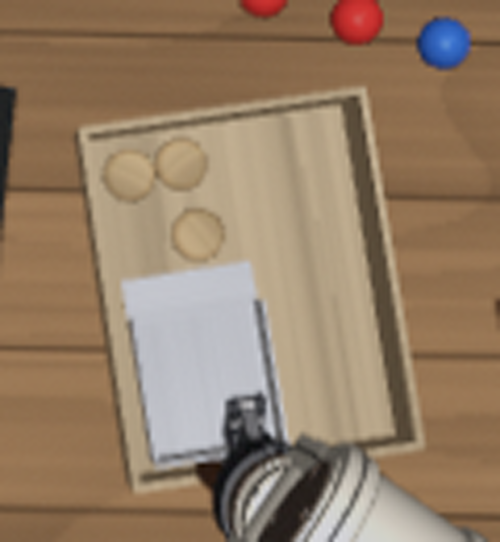

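```bash
python3 - <<'E'
from h import *
T=camera_info('top');t=lambda x,y:(280+x/4.167-.4,170+y/4.167-.4)
a=plane(T,t(121,281),.1436);b=plane(T,t(251,263),.1436);print(own((a+b)/2),'yaw',np.degrees(np.arctan2(-(a-b)[0],(a-b)[1])))
for q in [(130,176),(182,165),(197,235)]:print(own(plane(T,t(*q),.0285)))
E
```

```text
[0.0203 0.0577] yaw 9.009485643186126
[0.1072 0.0788]
[0.11   0.0335]
[0.0492 0.0301]
```

>>> apply_moves --pt "0 0.03 0.75 0.04 0 0" --pt "0 0.03 0.75 0.04 0 0" --pt "0 0.03 0.75 0.04 0 0" --pt "0 0.03 0.75 0.04 0 0" --pt "0 0.03 0.75 0.04 0 0"

```text
time_s: 30.15
tool_pos: [0.3305, -0.2181, 0.1619]
orientation: [[-0.169, 0.986, -0.012], [0.986, 0.169, 0.001], [0.003, -0.012, -1.0]]
ft_force: [0.8, -0.2, -2.1]
opening: 0.017
finger_force: 89.0
```

>>> apply_moves --pt "0 0.03 0.75 0.04 0 0" --pt "0 0.03 0.7 0.04 0 0" --pt "0 0.03 0.6 0.04 0 0" --pt "0 0.03 0.4 0.04 0 0" --pt "0 0 0.2 0.02 0 0"

```text
time_s: 30.65
tool_pos: [0.3318, -0.2176, 0.1087]
orientation: [[-0.169, 0.985, -0.029], [0.986, 0.169, -0.001], [0.004, -0.028, -1.0]]
ft_force: [0.1, 1.1, -1.7]
opening: 0.017
finger_force: 88.9
```

>>> apply_moves --pt "0 0 0.1 0 0 0" --pt "0 0 0.05 0 0 0" --pt "0 0 0.04 0 0 0" --pt "0 0 0 0 0 0" --pt "0 0 0 0 0 0"

```text
time_s: 31.15
tool_pos: [0.332, -0.2179, 0.1057]
orientation: [[-0.168, 0.985, -0.027], [0.986, 0.168, -0.002], [0.003, -0.027, -1.0]]
ft_force: [0.7, -0.7, -1.6]
opening: 0.017
finger_force: 88.9
```

```bash
python3 - <<'E'
from h import *
lipnow();st()
E
```

```text
lip [ 0.4756 -0.1893  0.007 ] own [0.0234 0.059 ] ft [ 0.7413 -0.7335 -1.6235]
t 31.15 p [ 0.332  -0.2179  0.1057] yaw 9.7 pitch 1.56 F [ 0.7413 -0.7335 -1.6235] T [-0.0782  0.015   0.0759] op 0.016957643740214516 ff 88.9375376701355 q [-32.5817   9.3574 -25.4679  56.4478  -0.9167  47.7268]
```

>>> apply_moves --pt "-0.06 0 0.06 0 0 0" --pt "0 0 0.07 0 0 0" --pt "0 0.2 0 0 0 0" --pt "0 0.35 -0.01 0 0 0" --pt "0 0.35 -0.01 0 0 0"

```text
time_s: 31.65
tool_pos: [0.3502, -0.2166, 0.1038]
orientation: [[-0.168, 0.985, -0.026], [0.986, 0.168, -0.003], [0.002, -0.027, -1.0]]
ft_force: [-3.5, -0.4, 5.1]
opening: 0.0171
finger_force: 90.0
```

>>> apply_moves --pt "0 0.35 -0.01 0 0 0" --pt "0 0.35 -0.01 0 0 0" --pt "0 0.35 -0.01 0 0 0" --pt "0 0.35 -0.01 0 0 0" --pt "0 0.35 -0.01 0 0 0"

```text
time_s: 32.15
tool_pos: [0.3847, -0.2106, 0.1038]
orientation: [[-0.168, 0.985, -0.027], [0.986, 0.168, -0.003], [0.002, -0.027, -1.0]]
ft_force: [-4.9, -0.4, 6.7]
opening: 0.0173
finger_force: 89.9
```

>>> apply_moves --pt "0 0.3 -0.008 0 0 0" --pt "0 0.3 -0.008 0 0 0" --pt "0 0.3 -0.008 0 0 0" --pt "0 0.3 -0.008 0 0 0" --pt "0 0.25 -0.006 0 0 0"

```text
time_s: 32.65
tool_pos: [0.4133, -0.2058, 0.1038]
orientation: [[-0.168, 0.985, -0.027], [0.986, 0.168, -0.003], [0.002, -0.027, -1.0]]
ft_force: [-4.8, -0.2, 6.6]
opening: 0.017
finger_force: 90.1
```

```bash
python3 - <<'E'
from h import *
lipnow();st();shot('t10')
E
```

```text
lip [ 0.5569 -0.1773  0.0051] own [0.1056 0.0572] ft [-4.7639 -0.2342  6.5583]
t 32.65 p [ 0.4133 -0.2058  0.1038] yaw 9.67 pitch 1.54 F [-4.7639 -0.2342  6.5583] T [-0.1747  0.2684 -0.0417] op 0.017025693588909548 ff 90.0534725189209 q [-25.9343  16.2313 -16.6529  58.43    -0.8123  54.403 ]
[0.079 0.035] 27.2
[0.122 0.046] 27.1
```

>>> apply_moves --pt "0 0.2 -0.005 0 0 0" --pt "0 0.2 -0.005 0 0 0" --pt "0 0.2 -0.005 0 0 0" --pt "0 0.2 -0.005 0 0 0" --pt "0 0.2 -0.005 0 0 0"

```text
time_s: 33.2
tool_pos: [0.4325, -0.2024, 0.1038]
orientation: [[-0.168, 0.985, -0.027], [0.986, 0.168, -0.003], [0.002, -0.027, -1.0]]
ft_force: [-5.3, 0.7, 7.9]
opening: 0.0168
finger_force: 90.1
```

>>> apply_moves --pt "0 0.15 -0.004 0 0 0" --pt "0 0.15 -0.004 0 0 0" --pt "0 0.1 -0.004 0 0 0" --pt "0 0.1 0 0 0 0" --pt "0 0 0 0 0 0"

```text
time_s: 33.7
tool_pos: [0.4421, -0.2008, 0.1038]
orientation: [[-0.168, 0.985, -0.028], [0.986, 0.168, -0.003], [0.002, -0.028, -1.0]]
ft_force: [-6.3, -1.0, 7.4]
opening: 0.017
finger_force: 90.4
```

```bash
python3 - <<'E'
from h import *
lipnow();st();shot('t11')
E
```

```text
lip [ 0.5857 -0.1724  0.005 ] own [0.1348 0.0573] ft [-6.3245 -0.9665  7.4326]
t 33.7 p [ 0.4421 -0.2008  0.1038] yaw 9.68 pitch 1.6 F [-6.3245 -0.9665  7.4326] T [-0.2778  0.4302  0.0694] op 0.017004754682998318 ff 90.38425326347351 q [-23.9247  18.7345 -13.0374  59.6157  -0.8077  56.4094]
[0.12  0.045] 25.7
```

View pics/t11c.png

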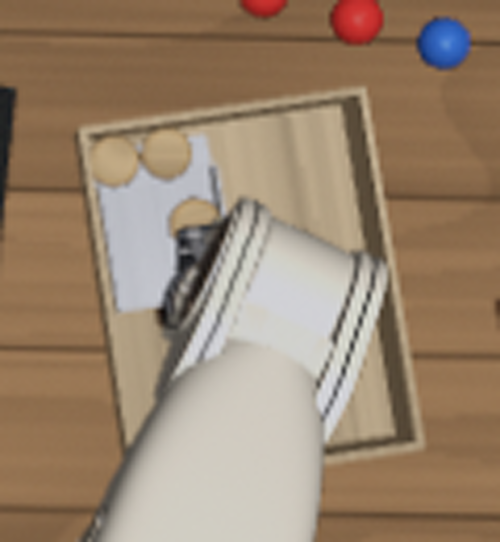

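>>> apply_moves --pt "0 0.1 -0.003 0 0 0" --pt "0 0.1 -0.003 0 0 0" --pt "0 0.1 -0.003 0 0 0" --pt "0 0.05 0 0 0 0" --pt "0 0 0 0 0 0"

```text
time_s: 34.25
tool_pos: [0.4436, -0.2006, 0.1049]
orientation: [[-0.167, 0.985, -0.037], [0.986, 0.167, -0.006], [0.0, -0.038, -0.999]]
ft_force: [-22.5, -3.3, 24.5]
opening: 0.0169
finger_force: 92.4
```

>>> apply_moves --pt "0 -0.06 -0.04 -0.23 0 0" --pt "0 -0.08 -0.02 -0.23 0 0" --pt "0 -0.08 -0.02 -0.23 0 0" --pt "0 -0.08 -0.02 -0.23 0 0" --pt "0 -0.08 -0.02 -0.23 0 0"

```text
time_s: 34.75
tool_pos: [0.4402, -0.1997, 0.1038]
orientation: [[-0.169, 0.983, 0.069], [0.986, 0.168, 0.017], [0.005, 0.071, -0.997]]
ft_force: [-3.1, 0.1, -5.2]
opening: 0.0173
finger_force: 88.7
```

>>> apply_moves --pt "0 -0.09 0 -0.23 0 0" --pt "0 -0.09 0 -0.23 0 0" --pt "0 -0.09 0 -0.23 0 0" --pt "0 -0.09 0 -0.23 0 0" --pt "0 -0.09 0 -0.23 0 0"

```text
time_s: 35.25
tool_pos: [0.4344, -0.2022, 0.105]
orientation: [[-0.169, 0.97, 0.174], [0.986, 0.166, 0.032], [0.002, 0.177, -0.984]]
ft_force: [0.1, 0.1, -4.0]
opening: 0.0169
finger_force: 89.1
```

```bash
python3 - <<'E'
from h import *
lipnow();st();shot('t12')
E
```

```text
lip [ 0.5948 -0.1709  0.0381] own [0.1441 0.0572] ft [ 0.1304  0.1275 -3.992 ]
t 35.25 p [ 0.4344 -0.2022  0.105 ] yaw 9.69 pitch -10.2 F [ 0.1304  0.1275 -3.992 ] T [-0.1089  0.5129 -0.0574] op 0.016887010578892307 ff 89.1292941570282 q [-29.0435  11.5258 -23.8311  46.7196   6.447   51.7049]
[0.12  0.035] 27.1
[0.027 0.031] 24.9
```

Continue tilting up.

>>> apply_moves --pt "0 -0.07 -0.01 -0.25 0 0" --pt "0 -0.07 -0.01 -0.25 0 0" --pt "0 -0.07 -0.02 -0.25 0 0" --pt "0 -0.07 -0.02 -0.25 0 0" --pt "0 -0.07 -0.02 -0.25 0 0"

```text
time_s: 35.8
tool_pos: [0.4257, -0.2029, 0.1039]
orientation: [[-0.169, 0.946, 0.275], [0.986, 0.161, 0.051], [0.004, 0.28, -0.96]]
ft_force: [-0.6, -0.6, -3.4]
opening: 0.0169
finger_force: 89.2
```

>>> apply_moves --pt "0 -0.06 -0.02 -0.3 0 0" --pt "0 -0.06 -0.02 -0.3 0 0" --pt "0 -0.06 -0.02 -0.3 0 0" --pt "0 -0.06 -0.02 -0.3 0 0" --pt "0 -0.05 -0.02 -0.3 0 0"

```text
time_s: 36.3
tool_pos: [0.4196, -0.2039, 0.1039]
orientation: [[-0.168, 0.902, 0.397], [0.986, 0.153, 0.071], [0.003, 0.403, -0.915]]
ft_force: [-0.2, -0.6, -2.6]
opening: 0.0173
finger_force: 89.4
```

>>> apply_moves --pt "-0.15 0 0 0 0 0" --pt "0.15 0 0 0 0 0" --pt "0.1 0 0 0 0 0" --pt "-0.1 0 0 0 0 0" --pt "0 0 0 0 0 0"

```text
time_s: 36.8
tool_pos: [0.4203, -0.2041, 0.1041]
orientation: [[-0.169, 0.903, 0.395], [0.986, 0.154, 0.071], [0.003, 0.402, -0.916]]
ft_force: [-0.3, -0.5, -2.6]
opening: 0.017
finger_force: 89.2
```

```bash
python3 - <<'E'
from h import *
lipnow();st();shot('t13')
im=cv2.imread('pics/t13c.png')
P,R=lipT(w([.125,.052],.215),TY,-20); a=plan(P,R,10)
P,R=lipT(np.array([.474,.246,.215]),-8.4,-18); a=plan(P,R,25,start=a)
E
```

```text
lip [ 0.5916 -0.1708  0.0772] own [0.1409 0.0579] ft [-0.283  -0.5211 -2.5504]
t 36.8 p [ 0.4203 -0.2041  0.1041] yaw 9.65 pitch -23.68 F [-0.283  -0.5211 -2.5504] T [-0.1514  0.8527 -0.0091] op 0.01696041096426846 ff 89.19780492782593 q [-36.9067   5.5024 -35.8359  32.022   17.0931  45.9195]
[0.065 0.044] 27.1
10 rows: [-0.03, 0.22, -0.72, 0.07, -0.0, 0.0]
25 rows: [0.97, -0.18, -0.07, 0.02, -0.05, 0.14]
```

View pics/t13c.png

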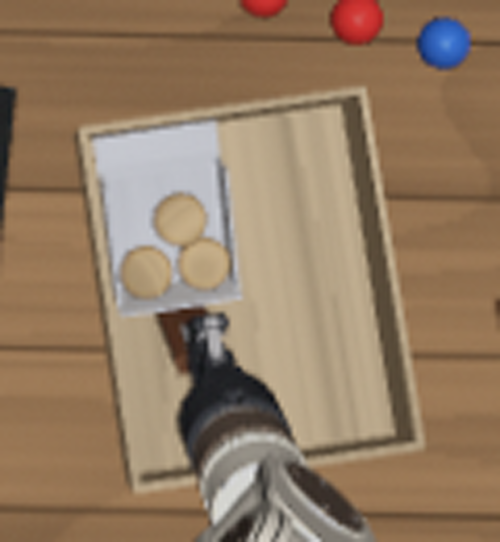

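>>> apply_moves --pt "-0.03 0.1 -0.4 0.05 0 0" --pt "-0.03 0.2 -0.7 0.07 0 0" --pt "-0.03 0.24 -0.8 0.07 0 0" --pt "-0.03 0.24 -0.8 0.07 0 0" --pt "-0.03 0.24 -0.8 0.07 0 0"

```text
time_s: 37.35
tool_pos: [0.4119, -0.2085, 0.177]
orientation: [[-0.169, 0.914, 0.369], [0.986, 0.155, 0.067], [0.004, 0.375, -0.927]]
ft_force: [-1.1, 0.3, -4.2]
opening: 0.0169
finger_force: 89.1
```

>>> apply_moves --pt "-0.03 0.24 -0.8 0.07 0 0" --pt "-0.03 0.24 -0.8 0.07 0 0" --pt "-0.03 0.24 -0.8 0.07 0 0" --pt "-0.03 0.24 -0.7 0.07 0 0" --pt "-0.03 0.2 -0.5 0.07 0 0"

```text
time_s: 37.85
tool_pos: [0.4083, -0.2128, 0.253]
orientation: [[-0.169, 0.925, 0.342], [0.986, 0.157, 0.061], [0.003, 0.347, -0.938]]
ft_force: [-0.1, 0.7, -2.5]
opening: 0.0167
finger_force: 89.2
```

>>> apply_moves --pt "0.5 -0.1 -0.07 0.02 -0.05 0.14" --pt "0.8 -0.18 -0.07 0.02 -0.05 0.14" --pt "0.97 -0.18 -0.07 0.02 -0.05 0.14" --pt "0.97 -0.18 -0.07 0.02 -0.05 0.14" --pt "0.97 -0.18 -0.07 0.02 -0.05 0.14"

```text
time_s: 38.35
tool_pos: [0.3772, -0.1301, 0.2519]
orientation: [[-0.103, 0.937, 0.334], [0.995, 0.095, 0.04], [0.006, 0.337, -0.942]]
ft_force: [0.3, 0.6, -3.3]
opening: 0.0174
finger_force: 89.2
```

>>> apply_moves --pt "0.97 -0.18 -0.07 0.02 -0.05 0.14" --pt "0.97 -0.18 -0.07 0.02 -0.05 0.14" --pt "0.97 -0.18 -0.07 0.02 -0.05 0.14" --pt "0.97 -0.18 -0.07 0.02 -0.05 0.14" --pt "0.97 -0.18 -0.07 0.02 -0.05 0.14"

```text
time_s: 38.85
tool_pos: [0.3501, -0.0351, 0.2529]
orientation: [[-0.039, 0.944, 0.328], [0.999, 0.035, 0.018], [0.005, 0.328, -0.945]]
ft_force: [-0.2, -1.0, -3.6]
opening: 0.0171
finger_force: 89.2
```

>>> apply_moves --pt "0.97 -0.18 -0.07 0.02 -0.05 0.14" --pt "0.97 -0.18 -0.07 0.02 -0.05 0.14" --pt "0.97 -0.18 -0.07 0.02 -0.05 0.14" --pt "0.97 -0.18 -0.07 0.02 -0.05 0.14" --pt "0.97 -0.18 -0.07 0.02 -0.05 0.14"

```text
time_s: 39.35
tool_pos: [0.3294, 0.0613, 0.254]
orientation: [[0.026, 0.947, 0.32], [1.0, -0.026, -0.004], [0.004, 0.32, -0.948]]
ft_force: [0.0, -0.1, -3.2]
opening: 0.0171
finger_force: 89.2
```

>>> apply_moves --pt "0.97 -0.18 -0.07 0.02 -0.05 0.14" --pt "0.97 -0.18 -0.07 0.02 -0.05 0.14" --pt "0.97 -0.18 -0.07 0.02 -0.05 0.14" --pt "0.97 -0.18 -0.07 0.02 -0.05 0.14" --pt "0.97 -0.18 -0.07 0.02 -0.05 0.14"

```text
time_s: 39.85
tool_pos: [0.315, 0.159, 0.2552]
orientation: [[0.09, 0.947, 0.31], [0.996, -0.086, -0.025], [0.003, 0.311, -0.951]]
ft_force: [-0.1, 0.3, -3.7]
opening: 0.0169
finger_force: 89.2
```

```bash
python3 - <<'E'
from h import *
lipnow();st()
P,R=lipT(np.array([.474,.246,.21]),-8.4,-17); a=plan(P,R,5)
P,R=lipT(np.array([.474,.246,.125]),-8.4,4);a=plan(P,R,15,start=a)
P,R=lipT(np.array([.482,.245,.107]),-8.4,28); a=plan(P,R,15,start=a)
E
```

```text
lip [0.4857 0.1475 0.2115] own [0.0896 0.3894] ft [-0.1341  0.3066 -3.7326]
t 39.85 p [0.315  0.159  0.2552] yaw -5.19 pitch -18.09 F [-0.1341  0.3066 -3.7326] T [ 0.0567  0.6966 -0.0031] op 0.01691728888565629 ff 89.18697595596313 q [ 37.0083 -15.4766 -27.5327  64.2297 -11.917  130.7357]
5 rows: [1.06, -0.2, -0.08, 0.04, -0.05, 0.12]
15 rows: [-0.0, 0.08, 0.1, 0.28, 0.0, -0.0]
15 rows: [0.0, 0.18, -0.15, 0.32, 0.0, 0.0]
```

>>> apply_moves --pt "1 -0.2 -0.08 0.04 -0.05 0.12" --pt "1 -0.2 -0.08 0.04 -0.05 0.12" --pt "1 -0.2 -0.08 0.04 -0.05 0.12" --pt "1 -0.2 -0.08 0.04 -0.05 0.12" --pt "0.8 -0.2 -0.08 0.04 -0.05 0.12"

```text
time_s: 40.35
tool_pos: [0.3046, 0.257, 0.2567]
orientation: [[0.145, 0.946, 0.29], [0.989, -0.138, -0.045], [-0.002, 0.294, -0.956]]
ft_force: [0.1, 0.4, -3.5]
opening: 0.0172
finger_force: 89.2
```

>>> apply_moves --pt "0.3 0.08 0.1 0.28 0 0" --pt "0.1 0.08 0.1 0.28 0 0" --pt "0 0.08 0.1 0.28 0 0" --pt "0 0.08 0.1 0.28 0 0" --pt "0 0.08 0.1 0.28 0 0"

```text
time_s: 40.85
tool_pos: [0.3178, 0.2614, 0.25]
orientation: [[0.148, 0.974, 0.173], [0.989, -0.145, -0.029], [-0.003, 0.175, -0.984]]
ft_force: [0.2, -0.4, -2.5]
opening: 0.017
finger_force: 89.3
```

>>> apply_moves --pt "0 0.08 0.1 0.28 0 0" --pt "0 0.08 0.1 0.28 0 0" --pt "0 0.08 0.1 0.28 0 0" --pt "0 0.08 0.1 0.28 0 0" --pt "0 0.08 0.1 0.28 0 0"

```text
time_s: 41.35
tool_pos: [0.3268, 0.2608, 0.2411]
orientation: [[0.146, 0.988, 0.053], [0.989, -0.146, -0.011], [-0.003, 0.054, -0.999]]
ft_force: [0.1, 0.2, -3.7]
opening: 0.0168
finger_force: 89.2
```

>>> apply_moves --pt "0 0.08 0.1 0.28 0 0" --pt "0 0.08 0.1 0.28 0 0" --pt "0 0.08 0.1 0.28 0 0" --pt "0 0.08 0.1 0.28 0 0" --pt "0 0.08 0.1 0.28 0 0"

```text
time_s: 41.85
tool_pos: [0.3347, 0.2596, 0.2311]
orientation: [[0.146, 0.987, -0.068], [0.989, -0.146, 0.007], [-0.003, -0.068, -0.998]]
ft_force: [-0.1, -0.1, -3.1]
opening: 0.0169
finger_force: 89.2
```

>>> apply_moves --pt "0 0.18 -0.15 0.32 0 0" --pt "0 0.18 -0.15 0.32 0 0" --pt "0 0.18 -0.15 0.32 0 0" --pt "0 0.18 -0.15 0.32 0 0" --pt "0 0.18 -0.15 0.32 0 0"

```text
time_s: 42.35
tool_pos: [0.3545, 0.2568, 0.244]
orientation: [[0.146, 0.968, -0.204], [0.989, -0.144, 0.027], [-0.003, -0.206, -0.979]]
ft_force: [0.3, 0.1, -3.0]
opening: 0.0173
finger_force: 89.2
```

>>> apply_moves --pt "0 0.18 -0.15 0.32 0 0" --pt "0 0.18 -0.15 0.32 0 0" --pt "0 0.18 -0.15 0.32 0 0" --pt "0 0.18 -0.15 0.32 0 0" --pt "0 0.18 -0.15 0.32 0 0"

```text
time_s: 42.85
tool_pos: [0.3759, 0.2538, 0.2539]
orientation: [[0.146, 0.931, -0.336], [0.989, -0.138, 0.047], [-0.002, -0.339, -0.941]]
ft_force: [0.4, 0.0, -1.6]
opening: 0.0171
finger_force: 89.3
```

>>> apply_moves --pt "0 0.18 -0.15 0.32 0 0" --pt "0 0.18 -0.15 0.32 0 0" --pt "0 0.18 -0.15 0.32 0 0" --pt "0 0.18 -0.15 0.32 0 0" --pt "0 0.18 -0.15 0.32 0 0"

```text
time_s: 43.35
tool_pos: [0.3982, 0.2505, 0.2605]
orientation: [[0.146, 0.875, -0.462], [0.989, -0.13, 0.066], [-0.002, -0.466, -0.885]]
ft_force: [-0.8, 1.0, -1.5]
opening: 0.0172
finger_force: 89.4
```

```bash
python3 - <<'E'
from h import *
lipnow();st()
P,R=lipT(np.array([.46,.247,.22]),-8.4,0);a=plan(P,R,10)
# hover above mat: scoop centre target, yaw -4.5
P,R=lipT(np.array([.578,.0115,.07]),-4.5,0);print(P)
E
```

```text
lip [0.4854 0.241  0.1072] own [0.1049 0.4816] ft [-0.7513  1.0421 -1.4544]
t 43.35 p [0.3982 0.2505 0.2605] yaw -8.47 pitch 27.81 F [-0.7513  1.0421 -1.4544] T [-0.0393 -0.6494  0.0201] op 0.017162283378917603 ff 89.35346961021423 q [ 23.1729  28.9961  20.3683 105.6277  14.0296 118.5756]
10 rows: [0.01, -0.5, -0.15, -0.56, 0.0, -0.0]
[0.4292 0.0195 0.1647]
```

>>> apply_moves --pt "0 -0.5 -0.25 -0.56 0 0" --pt "0 -0.5 -0.2 -0.56 0 0" --pt "0 -0.5 -0.15 -0.56 0 0" --pt "0 -0.5 -0.15 -0.56 0 0" --pt "0 -0.5 -0.15 -0.56 0 0"

```text
time_s: 43.85
tool_pos: [0.3589, 0.2564, 0.2963]
orientation: [[0.146, 0.961, -0.234], [0.989, -0.143, 0.032], [-0.002, -0.236, -0.972]]
ft_force: [0.2, 0.0, -0.7]
opening: 0.0168
finger_force: 89.6
```

>>> apply_moves --pt "0 -0.5 -0.15 -0.56 0 0" --pt "0 -0.5 -0.15 -0.56 0 0" --pt "0 -0.5 -0.15 -0.56 0 0" --pt "0 -0.5 -0.15 -0.56 0 0" --pt "0 -0.5 -0.15 -0.56 0 0"

```text
time_s: 44.35
tool_pos: [0.3116, 0.2634, 0.3184]
orientation: [[0.146, 0.989, 0.005], [0.989, -0.146, -0.003], [-0.002, 0.006, -1.0]]
ft_force: [0.3, 0.5, -3.0]
opening: 0.0172
finger_force: 89.6
```

```bash
python3 - <<'E'
from h import *
lipnow();st()
P,R=lipT(np.array([.5798,.011,.06]),-4.5,0);print(P);a=plan(P,R,20)
im,c=save('top','t14.png')
g=cv2.cvtColor(im,cv2.COLOR_RGB2GRAY)[160:270,150:240]; g=cv2.resize(g,None,fx=4,fy=4,interpolation=cv2.INTER_CUBIC)
ci=cv2.HoughCircles(cv2.GaussianBlur(g,(5,5),1),cv2.HOUGH_GRADIENT,1,32,param1=80,param2=16,minRadius=22,maxRadius=30)
tc=np.array([.5217,.2391])
for x,y,r in ci[0]: print(plane(c,(150+(x-1.5)/4,160+(y-1.5)/4),.0575)[:2]-tc,r)
h=cv2.cvtColor(im,cv2.COLOR_RGB2HSV); m=((h[...,0]>8)&(h[...,0]<22)&(h[...,1]>70)&(h[...,2]>110)).astype(np.uint8)
print('tub wood px',m[185:250,160:235].sum(), 'area per ball',np.pi*(398.5/1.38*.0225)**2)
E
```

```text
lip [0.46   0.245  0.2245] own [0.0806 0.4898] ft [ 0.2745  0.4971 -2.9605]
t 44.35 p [0.3116 0.2634 0.3184] yaw -8.41 pitch -0.32 F [ 0.2745  0.4971 -2.9605] T [-0.0169  0.0547 -0.0284] op 0.017222538902974076 ff 89.58110690116882 q [ 40.4455   1.8445  -0.8618  87.1805  -0.322  138.8518]
[0.431  0.019  0.1547]
20 rows: [-0.57, 0.37, 0.41, 0.0, 0.0, -0.04]
[0.0329 0.0268] 29.4
[-0.077  -0.0297] 26.0
[0.0753 0.0101] 29.4
tub wood px 1296 area per ball 132.62133263710325
```

```bash
python3 - <<'E'
from h import *
P,R=lipT(np.array([.5798,.011,.17]),-4.5,0);a=plan(P,R,15)
P,R=lipT(np.array([.5798,.011,.012]),-4.5,0);a=plan(P,R,10,start=a)
E
```

```text
15 rows: [-0.76, 0.49, 0.18, 0.0, 0.0, -0.05]
10 rows: [0.0, 0.0, 0.79, 0.0, 0.0, 0.0]
```

>>> apply_moves --pt "-0.76 0.49 0.18 0 0 -0.05" --pt "-0.76 0.49 0.18 0 0 -0.05" --pt "-0.76 0.49 0.18 0 0 -0.05" --pt "-0.76 0.49 0.18 0 0 -0.05" --pt "-0.76 0.49 0.18 0 0 -0.05"

```text
time_s: 44.9
tool_pos: [0.3504, 0.1805, 0.3002]
orientation: [[0.124, 0.992, 0.002], [0.992, -0.124, -0.003], [-0.003, 0.003, -1.0]]
ft_force: [0.8, 0.1, -2.6]
opening: 0.0173
finger_force: 89.5
```

>>> apply_moves --pt "-0.76 0.49 0.18 0 0 -0.05" --pt "-0.76 0.49 0.18 0 0 -0.05" --pt "-0.76 0.49 0.18 0 0 -0.05" --pt "-0.76 0.49 0.18 0 0 -0.05" --pt "-0.76 0.49 0.18 0 0 -0.05"

```text
time_s: 45.4
tool_pos: [0.3904, 0.0991, 0.2826]
orientation: [[0.103, 0.995, 0.003], [0.995, -0.103, -0.003], [-0.003, 0.003, -1.0]]
ft_force: [0.4, 1.9, -2.1]
opening: 0.0171
finger_force: 89.5
```

>>> apply_moves --pt "-0.76 0.49 0.18 0 0 -0.05" --pt "-0.76 0.49 0.18 0 0 -0.05" --pt "-0.76 0.49 0.18 0 0 -0.05" --pt "-0.76 0.49 0.18 0 0 -0.05" --pt "-0.76 0.49 0.18 0 0 -0.05"

```text
time_s: 45.9
tool_pos: [0.4321, 0.0187, 0.2649]
orientation: [[0.081, 0.997, 0.003], [0.997, -0.081, -0.003], [-0.003, 0.003, -1.0]]
ft_force: [0.4, -0.4, -2.1]
opening: 0.0167
finger_force: 89.5
```

```bash
python3 - <<'E'
from h import *
lipnow();st()
P,R=lipT(np.array([.5798,.011,.012]),-4.5,0);a=plan(P,R,10)
im,c=save('top','t15.png')
cv2.imwrite('pics/t15c.png',cv2.resize(im[160:290,110:380,::-1],(800,385),interpolation=cv2.INTER_CUBIC))
E
```

```text
lip [0.5811 0.01   0.1707] own [0.1607 0.2379] ft [ 0.4012 -0.4415 -2.1055]
t 45.9 p [0.4321 0.0187 0.2649] yaw -4.64 pitch -0.16 F [ 0.4012 -0.4415 -2.1055] T [0.0882 0.0659 0.0245] op 0.016654577921149872 ff 89.46990609169006 q [ 2.6026  5.2289 -5.0701 79.5625 -0.1811 97.244 ]
10 rows: [0.0, -0.01, 0.79, 0.0, 0.0, -0.0]
```

View pics/t15c.png

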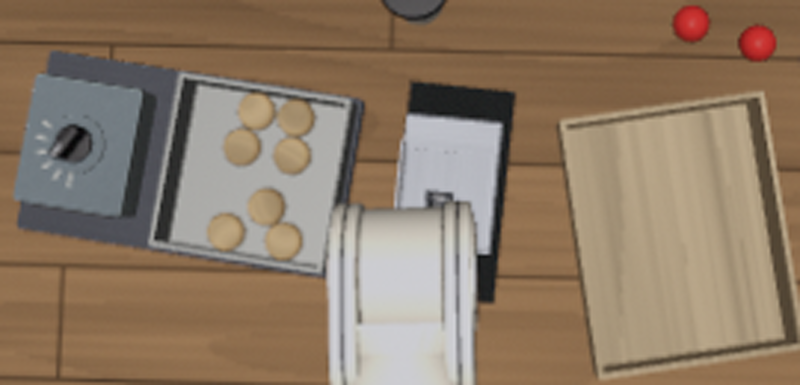

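```bash
python3 - <<'E'
from h import *
T=camera_info('top');t=lambda x,y:(110+x/2.963-.4,160+y/2.9615-.4)
a=plane(T,t(405,114),.171);b=plane(T,t(502,123),.171);print((a+b)/2,'yaw',np.degrees(np.arctan2(-(a-b)[0],(a-b)[1])))
print(plane(T,t(71,143),.139))
for q in [(412,83),(514,94),(493,301)]: print(plane(T,t(*q),.003))
E
```

```text
[0.5807 0.0105 0.171 ] yaw -4.100720605523433
[0.5474 0.4371 0.139 ]
[0.64   0.0692 0.003 ]
[ 0.6291 -0.0562  0.003 ]
[ 0.3769 -0.0359  0.003 ]
```

>>> apply_moves --pt "0 0 0.8 0 0 0" --pt "0 0 0.8 0 0 0" --pt "0 0 0.8 0 0 0" --pt "0 0 0.8 0 0 0" --pt "0 0 0.8 0 0 0"

```text
time_s: 46.45
tool_pos: [0.4319, 0.0193, 0.1845]
orientation: [[0.081, 0.997, 0.003], [0.997, -0.081, -0.003], [-0.003, 0.003, -1.0]]
ft_force: [-0.1, -0.5, -2.8]
opening: 0.0169
finger_force: 89.6
```

Aligned well; lower to the mat.

>>> apply_moves --pt "0 0 0.9 0 0 0" --pt "0 0 0.9 0 0 0" --pt "0 0 0.9 0 0 0" --pt "0 0 0.6 0 0 0" --pt "0 0 0.4 0 0 0"

```text
time_s: 46.95
tool_pos: [0.4316, 0.019, 0.1101]
orientation: [[0.081, 0.997, 0.001], [0.997, -0.081, -0.003], [-0.003, 0.002, -1.0]]
ft_force: [0.1, 0.2, -2.0]
opening: 0.0172
finger_force: 89.5
```

>>> apply_moves --pt "0 0 0.2 0 0 0" --pt "0 0 0.15 0 0 0" --pt "0 0 0.1 0 0 0" --pt "0 0 0.05 0 0 0" --pt "0 0 0 0 0 0"

```text
time_s: 47.45
tool_pos: [0.4322, 0.019, 0.1014]
orientation: [[0.081, 0.997, 0.004], [0.997, -0.081, -0.004], [-0.003, 0.004, -1.0]]
ft_force: [-0.2, -0.2, -2.4]
opening: 0.017
finger_force: 89.5
```

```bash
python3 - <<'E'
from h import *
lipnow();st()
E
```

```text
lip [0.5814 0.0103 0.0073] own [0.1611 0.2382] ft [-0.2087 -0.1865 -2.427 ]
t 47.45 p [0.4322 0.019  0.1014] yaw -4.64 pitch -0.23 F [-0.2087 -0.1865 -2.427 ] T [0.0466 0.136  0.0505] op 0.017025166566091123 ff 89.50083374977112 q [  2.6752  12.2842 -22.4488  55.0594  -0.216   97.3191]
```

>>> apply_moves --pt "0 0 0.07 0 0 0" --pt "0 0 0.05 0 0 0" --pt "0 0 0.03 0 0 0" --pt "0 0 0.03 0 0 0" --pt "0 0 0 0 0 0"

```text
time_s: 47.95
tool_pos: [0.432, 0.0189, 0.0977]
orientation: [[0.081, 0.997, 0.003], [0.997, -0.081, -0.004], [-0.003, 0.004, -1.0]]
ft_force: [-1.0, -0.7, 0.5]
opening: 0.0168
finger_force: 90.2
```

>>> apply_moves --pt "0 0 0.03 0 0 0" --pt "0 0 0 0 0 0" --pt "0 0 0 0 0 0" --pt "0 0 0 0 0 0" --pt "0 0 0 0 0 0"

```text
time_s: 48.45
tool_pos: [0.4321, 0.0189, 0.0977]
orientation: [[0.081, 0.997, 0.004], [0.997, -0.081, -0.004], [-0.004, 0.004, -1.0]]
ft_force: [-2.3, -1.4, 5.7]
opening: 0.0172
finger_force: 91.0
```

>>> apply_moves --pt "0 0 0 0 0 0" --pt "0 0 0 0 0 0" --pt "0 0 0 0 0 0" --pt "0 0 0 0 0 0" --pt "0 0 0 0 0 0" --claw 100

```text
time_s: 48.95
tool_pos: [0.4321, 0.019, 0.0968]
orientation: [[0.081, 0.997, 0.003], [0.997, -0.081, -0.004], [-0.003, 0.003, -1.0]]
ft_force: [-0.5, -0.5, 0.0]
opening: 0.0851
finger_force: 0.0
```

>>> apply_moves --pt "0 0 0 0 0 0" --pt "0 0 0 0 0 0" --pt "0 0 -0.4 0 0 0" --pt "0 0 -0.8 0 0 0" --pt "0 0 -0.9 0 0 0"

```text
time_s: 49.45
tool_pos: [0.4315, 0.0191, 0.1395]
orientation: [[0.081, 0.997, 0.002], [0.997, -0.081, -0.004], [-0.004, 0.002, -1.0]]
ft_force: [0.6, 0.1, 0.3]
opening: 0.0852
finger_force: 0.0
```

>>> apply_moves --pt "0 0 -1 0 0 0" --pt "0 0 -1 0 0 0" --pt "0 0 -1 0 0 0" --pt "0 0 -1 0 0 0" --pt "0 0 -1 0 0 0"

```text
time_s: 49.95
tool_pos: [0.4315, 0.0195, 0.2404]
orientation: [[0.081, 0.997, 0.004], [0.997, -0.081, -0.004], [-0.003, 0.004, -1.0]]
ft_force: [-0.9, -0.1, -0.2]
opening: 0.0856
finger_force: 0.0
```

```bash
python3 - <<'E'
from h import *
st()
# hover near knob, camera is on tool +x side (74mm)
a=plan([.53,.36,.27],Rt(-8.4),None)
a=plan([.53,.36,.27],Rt(20),None)
E
```

```text
t 49.95 p [0.4315 0.0195 0.2404] yaw -4.65 pitch -0.24 F [-0.8791 -0.084  -0.1967] T [ 0.0232 -0.0005 -0.0269] op 0.0856465451532619 ff 0.0 q [ 2.7414  5.6465 -8.2568 75.8805 -0.2213 97.3904]
20 rows: [0.87, 0.15, -0.08, 0.0, 0.0, 0.04]
20 rows: [0.82, 0.35, -0.07, 0.0, 0.0, -0.25]
```

>>> apply_moves --pt "0.82 0.35 -0.07 0 0 -0.25" --pt "0.82 0.35 -0.07 0 0 -0.25" --pt "0.82 0.35 -0.07 0 0 -0.25" --pt "0.82 0.35 -0.07 0 0 -0.25" --pt "0.82 0.35 -0.07 0 0 -0.25"

```text
time_s: 50.45
tool_pos: [0.4699, 0.1007, 0.2464]
orientation: [[-0.029, 1.0, 0.004], [1.0, 0.029, -0.004], [-0.004, 0.004, -1.0]]
ft_force: [0.2, -0.2, 0.6]
opening: 0.0856
finger_force: 0.0
```

>>> apply_moves --pt "0.82 0.35 -0.07 0 0 -0.25" --pt "0.82 0.35 -0.07 0 0 -0.25" --pt "0.82 0.35 -0.07 0 0 -0.25" --pt "0.82 0.35 -0.07 0 0 -0.25" --pt "0.82 0.35 -0.07 0 0 -0.25"

```text
time_s: 50.95
tool_pos: [0.4988, 0.1854, 0.2529]
orientation: [[-0.138, 0.99, 0.003], [0.99, 0.138, -0.004], [-0.004, 0.003, -1.0]]
ft_force: [0.3, -0.9, 0.6]
opening: 0.0857
finger_force: 0.0
```

>>> apply_moves --pt "0.82 0.35 -0.07 0 0 -0.25" --pt "0.82 0.35 -0.07 0 0 -0.25" --pt "0.82 0.35 -0.07 0 0 -0.25" --pt "0.82 0.35 -0.07 0 0 -0.25" --pt "0.82 0.35 -0.07 0 0 -0.25"

```text
time_s: 51.45
tool_pos: [0.5183, 0.2724, 0.2596]
orientation: [[-0.245, 0.97, 0.003], [0.97, 0.245, -0.004], [-0.004, 0.002, -1.0]]
ft_force: [-0.5, 0.1, 0.2]
opening: 0.0852
finger_force: 0.0
```

>>> apply_moves --pt "0.82 0.35 -0.07 0 0 -0.25" --pt "0.82 0.35 -0.07 0 0 -0.25" --pt "0.82 0.35 -0.07 0 0 -0.25" --pt "0.82 0.35 -0.07 0 0 -0.25" --pt "0.82 0.35 -0.07 0 0 -0.25"

```text
time_s: 51.95
tool_pos: [0.5283, 0.3609, 0.2662]
orientation: [[-0.349, 0.937, 0.003], [0.937, 0.349, -0.004], [-0.005, 0.002, -1.0]]
ft_force: [0.8, 0.6, -0.8]
opening: 0.0851
finger_force: 0.0
```

```bash
python3 - <<'E'
from h import *
st();im,c=save('wrist','w2.png');import pickle;pickle.dump(c,open('w2.pkl','wb'))
k=np.array([.548,.438])
# rectify to metric plan view at knob top z=.139 : 1 mm/px/... 0.5mm
N=160;S=.0007
G=np.array([[proj(c,[k[0]+(N/2-r)*S,k[1]+(N/2-q)*S,.139]) for q in range(N)] for r in range(N)],np.float32)
v=cv2.remap(im,G[...,0],G[...,1],cv2.INTER_LINEAR);cv2.imwrite('pics/k.png',v[:,:,::-1])
g=v.sum(2)/3
dark=(g<70).astype(np.uint8)
n,l,s,ce=cv2.connectedComponentsWithStats(dark)
for i in range(1,n):
    if s[i,4]>60: 
        m=(l==i).astype(np.uint8);r=cv2.minAreaRect(cv2.findContours(m,0,2)[0][0]);print('dark',s[i],'c',k+(N/2-ce[i][::-1])*S,r)
br=((v.min(2)>170)).astype(np.uint8)
n,l,s,ce=cv2.connectedComponentsWithStats(br)
for i in range(1,n):
    if s[i,4]>4:
        p=np.argwhere(l==i); d=p-p.mean(0); e,V=np.linalg.eigh(d.T@d); 
        print('white',s[i,4],'c',k+(N/2-ce[i][::-1])*S,'len',np.ptp(d@V[:,1])*S,'az',np.degrees(np.arctan2(-V[1,1],-V[0,1])))
# coarse ascii
sm=cv2.resize(g.astype(np.float32),(54,54),interpolation=cv2.INTER_AREA)
for r in sm: print(''.join('#' if x<45 else '+' if x<80 else '.' if x<130 else ' ' if x<175 else 'W' for x in r))
E
```

```text
t 51.95 p [0.5283 0.3609 0.2662] yaw 20.42 pitch -0.1 F [ 0.7726  0.6064 -0.7681] T [ 0.0395 -0.0192 -0.0419] op 0.08513188755600783 ff 0.0 q [ 34.4726  30.1975  29.6195  89.391   -0.2809 104.0529]
dark [ 44  50  47  60 613] c [0.5474 0.4456] ((67.5818862915039, 78.70858764648438), (24.636804580688477, 60.46086120605469), 34.875328063964844)
dark [62 69 35 43 89] c [0.5364 0.4341] ((84.06101989746094, 94.6666030883789), (17.498781204223633, 50.80354309082031), 36.193206787109375)
white 80 c [0.563  0.4752] len 0.011263624501137662 az -123.44563594707954
white 83 c [0.55   0.4804] len 0.010827821032313754 az -100.06947256362928
white 86 c [0.5419 0.4539] len 0.01570982723698892 az -35.21647177633339
white 86 c [0.536  0.4798] len 0.010856234405302407 az -77.60994040919799
white 80 c [0.5232 0.4738] len 0.010925804845534596 az -52.45968792519175
white 80 c [0.5138 0.4634] len 0.011284225328049773 az -31.0516453403243
white 106 c [0.5082 0.4503] len 0.014373840592497016 az -8.940791020244777
                                      ................
                                         
[... 2173 characters left out ...]
 WW                               ......
              WWW                               ......
              WW    WWW                         ......
             WWW    WWW                         ......
             WW     WW                          ......
                    WW                          ......
                    WW                          ......
                    WW                          ......
                    WW                         .......
                                               .......
                                               .......
                                               .......
                                               .......
```

```bash
python3 - <<'E'
from h import *
import pickle;c=pickle.load(open('w2.pkl','rb'));im=cv2.imread('pics/w2.png')[:,:,::-1]
print('eye',c['eye'])
k=np.array([.548,.445]);N=400;S=.0003
def rect(im,c,z):
    G=np.array([[proj(c,[k[0]+(N/2-r)*S,k[1]+(N/2-q)*S,z]) for q in range(N)] for r in range(N)],np.float32)
    return cv2.remap(im,G[...,0],G[...,1],cv2.INTER_LINEAR)
v=rect(im,c,.095);n,l,s,ce=cv2.connectedComponentsWithStats((v.min(2)>170).astype(np.uint8))
A=[];B=[];L=[]
for i in range(1,n):
    if s[i,4]>60:
        p=np.argwhere(l==i);q=k+(N/2-p)*S;m=q.mean(0);d=q-m;e,V=np.linalg.eigh(d.T@d);u=V[:,1];L.append((m,u))
        if np.linalg.norm(m-[.548,.443])>.024: nn=np.array([-u[1],u[0]]);A.append(nn);B.append(nn@m)
C=np.linalg.lstsq(np.array(A),np.array(B),rcond=None)[0];print('marks centre',C,'resid',(np.array(A)@C-B))
for m,u in L: 
    d=C-m; print('r',np.linalg.norm(d),'az to centre',np.degrees(np.arctan2(d[1],d[0])))
# pointer line at knob top
v=rect(im,c,.139);n,l,s,ce=cv2.connectedComponentsWithStats((v.min(2)>150).astype(np.uint8))
for i in range(1,n):
    p=np.argwhere(l==i);q=k+(N/2-p)*S;m=q.mean(0)
    if s[i,4]>60 and np.linalg.norm(m-[.548,.443])<.022:
        d=q-m;e,V=np.linalg.eigh(d.T@d);u=V[:,1]*np.sign(V[0,1]);print('pointer',m,'az',np.degrees(np.arctan2(u[1],u[0])),'span',np.ptp(d@u),'axis pt (line end + to 21mm from tail)',m+u*(21e-3-np.ptp(d@u)/2), 'perp dist C',(C-m)@[-u[1],u[0]],'along',(C-m)@u)
E
```

```text
eye [0.5022 0.4315 0.4084]
marks centre [0.5508 0.4477] resid [-0.0003 -0.0004  0.0007  0.0004 -0.0006 -0.0002]
r 0.04110862908894418 az to centre -122.58738720718365
r 0.041256789593492806 az to centre -99.72189701078602
r 0.010330244941715997 az to centre -75.69008644350848
r 0.04110852066890733 az to centre -76.76361634713186
r 0.04099974102639409 az to centre -53.82761894558433
r 0.0409052423339738 az to centre -30.82632736043061
r 0.0419281903562394 az to centre -7.778746673873579
pointer [0.5596 0.4386] az -16.342082922168782 span 0.13894460541797038 axis pt (line end + to 21mm from tail) [0.5131 0.4522] perp dist C 0.006310666925587375 along -0.01099017290096139
pointer [0.5418 0.454 ] az -35.09947105161178 span 0.016293019336571332 axis pt (line end + to 21mm from tail) [0.5523 0.4466] perp dist C 3.9591860743377026e-05 along 0.010979515286122982
```

```bash
python3 - <<'E'
from h import *
T=camera_info('top');S=camera_info('scene')
for z in (.095,.139):
    for C in ([.5508,.4477],[.548,.438]):
        p=proj(T,[*C,z]);q=proj(S,[*C,z]);print(z,C,'t0c',(p-[109.7,169.7])*2.822,'s0c',(q-[129.7,139.7])*2.5)
im=cv2.imread('pics/t0.png');g=im[195:225,115:155].sum(2)//3
for r in g: print(''.join('#' if x<45 else '+' if x<80 else '.' if x<130 else ' ' if x<175 else 'W' for x in r))
E
```

```text
0.095 [0.5508, 0.4477] t0c [ 71.8918 107.6622] s0c [702.5976  57.8832]
0.095 [0.548, 0.438] t0c [ 79.68   110.1487] s0c [695.0397  58.8589]
0.139 [0.5508, 0.4477] t0c [ 58.6065 104.7043] s0c [709.2118  30.0655]
0.139 [0.548, 0.438] t0c [ 66.6413 107.2717] s0c [701.4891  31.0476]
.................. .. ........  ...... .
.................. ............ . ......
.......................... ..... ... ...
..................  ...... ..... .......
..................  ................. . 
.........  ........................ ....
......... W  ....................... ...
.... ....    .....+++...................
...........  ...+++++##+......... ......
...............++++.+###+...............
......     ....+++.+####++.......... ...
......  W   ..+++..+###+.+..............
........    ..+++.+###++.+..............
.............+...+###++..+..............
.............. .++###+...+..............
.......    ..  .+###++...+...... .......
+.....   W .. .+###++...+...............
.......  .....+###++...+................
.. ........ ..++##+++++................+
..........   ..........................+
.. ......    ..........................+
........    ..  .......................+
.............   .......................+
.............   ..  ................. ++
............   ..    .................++
............   ..   ..................++
.................   ..................++
.................   ..................++
.................   .................+++
.....................................+++
```

```bash
python3 - <<'E'
from h import *
a=plan([.550,.4472,.19],Rt(57),10)
a=plan([.550,.4472,.1135],Rt(57),5,start=a)
E
```

```text
10 rows: [0.27, 0.34, 0.38, 0.0, 0.0, -0.73]
5 rows: [0.0, 0.0, 0.76, 0.0, 0.0, 0.0]
```

>>> apply_moves --pt "0.27 0.34 0.38 0 0 -0.73" --pt "0.27 0.34 0.38 0 0 -0.73" --pt "0.27 0.34 0.38 0 0 -0.73" --pt "0.27 0.34 0.38 0 0 -0.73" --pt "0.27 0.34 0.38 0 0 -0.73"

```text
time_s: 52.5
tool_pos: [0.5461, 0.3995, 0.2277]
orientation: [[-0.626, 0.78, 0.003], [0.78, 0.626, -0.004], [-0.005, -0.0, -1.0]]
ft_force: [0.8, -0.3, 1.3]
opening: 0.0854
finger_force: 0.0
```

>>> apply_moves --pt "0.27 0.34 0.38 0 0 -0.73" --pt "0.27 0.34 0.38 0 0 -0.73" --pt "0.27 0.34 0.38 0 0 -0.73" --pt "0.27 0.34 0.38 0 0 -0.73" --pt "0.27 0.34 0.38 0 0 -0.73"

```text
time_s: 53.0
tool_pos: [0.5503, 0.4424, 0.1895]
orientation: [[-0.839, 0.545, 0.003], [0.545, 0.839, -0.004], [-0.005, -0.002, -1.0]]
ft_force: [-0.1, -0.3, -0.1]
opening: 0.0854
finger_force: 0.0
```

```bash
python3 - <<'E'
from h import *
st();plan([.550,.4472,.1135],Rt(57),10)
E
```

```text
t 53.0 p [0.5503 0.4424 0.1895] yaw 56.99 pitch 0.1 F [-0.0743 -0.2997 -0.0927] T [0.0699 0.0146 0.0303] op 0.08538567528628166 ff 0.0 q [38.9184 39.7664 34.8569 85.0999 -0.286  71.9275]
10 rows: [0.02, 0.02, 0.38, -0.0, 0.01, -0.0]
```

>>> apply_moves --pt "0.05 0.05 0.7 0 0 0" --pt "0.05 0.05 0.8 0 0 0" --pt "0.05 0.05 0.8 0 0 0" --pt "0 0.05 0.8 0 0 0" --pt "0 0 0.65 0 0 0"

```text
time_s: 53.5
tool_pos: [0.5499, 0.4468, 0.1136]
orientation: [[-0.837, 0.547, 0.002], [0.547, 0.837, -0.004], [-0.004, -0.002, -1.0]]
ft_force: [0.3, 1.2, -1.3]
opening: 0.0851
finger_force: 0.0
```

>>> apply_moves --pt "0 0 0 0 0 0" --pt "0 0 0 0 0 0" --pt "0 0 0 0 0 0" --pt "0 0 0 0 0 0" --pt "0 0 0 0 0 0" --claw 5 --newtons 30

```text
time_s: 54.0
tool_pos: [0.5505, 0.4467, 0.1159]
orientation: [[-0.837, 0.547, 0.004], [0.547, 0.837, -0.004], [-0.006, -0.001, -1.0]]
ft_force: [-2.8, -5.4, 12.6]
opening: 0.0135
finger_force: 35.1
```

>>> apply_moves --pt "0 0 0 0 0 0" --pt "0 0 0 0 0 0" --pt "0 0 0 0 0 0" --pt "0 0 0 0 0 0" --pt "0 0 0 0 0 0"

```text
time_s: 54.5
tool_pos: [0.5505, 0.4467, 0.1159]
orientation: [[-0.837, 0.547, 0.004], [0.547, 0.837, -0.004], [-0.005, -0.001, -1.0]]
ft_force: [-1.7, -3.4, 5.6]
opening: 0.0133
finger_force: 33.6
```

```bash
python3 - <<'E'
from h import *
st()
E
```

```text
t 54.5 p [0.5505 0.4467 0.1159] yaw 56.83 pitch 0.04 F [-1.7018 -3.3523  5.6222] T [-0.6352  0.3103  0.0452] op 0.013322676527220845 ff 33.57934534549713 q [39.1851 41.5633 27.2514 75.6291 -0.3089 72.3504]
```

>>> apply_moves --pt "0 0 0 0 0 0.6" --pt "0 0 0 0 0 0.6" --pt "0 0 0 0 0 0.6" --pt "0 0 0 0 0 0.6" --pt "0 0 0 0 0 0.6"

```text
time_s: 55.0
tool_pos: [0.5505, 0.4466, 0.1159]
orientation: [[-0.665, 0.746, 0.004], [0.746, 0.665, -0.004], [-0.005, 0.001, -1.0]]
ft_force: [-2.2, -3.1, 6.0]
opening: 0.0136
finger_force: 33.6
```

>>> apply_moves --pt "0 0 0 0 0 0.6" --pt "0 0 0 0 0 0.6" --pt "0 0 0 0 0 0.6" --pt "0 0 0 0 0 0.6" --pt "0 0 0 0 0 0.6"

```text
time_s: 55.5
tool_pos: [0.5505, 0.4466, 0.1159]
orientation: [[-0.45, 0.893, 0.004], [0.893, 0.45, -0.004], [-0.005, 0.002, -1.0]]
ft_force: [-1.3, -2.3, 5.6]
opening: 0.0132
finger_force: 33.6
```

>>> apply_moves --pt "0 0 0 0 0 0.6" --pt "0 0 0 0 0 0.6" --pt "0 0 0 0 0 0.6" --pt "0 0 0 0 0 0.6" --pt "0 0 0 0 0 0.5"

```text
time_s: 56.0
tool_pos: [0.5504, 0.4465, 0.1159]
orientation: [[-0.212, 0.977, 0.004], [0.977, 0.212, -0.004], [-0.005, 0.003, -1.0]]
ft_force: [-1.4, -2.7, 6.6]
opening: 0.0133
finger_force: 33.9
```

>>> apply_moves --pt "0 0 0 0 0 0" --pt "0 0 0 0 0 0" --pt "0 0 0 0 0 0" --pt "0 0 0 0 0 0" --pt "0 0 0 0 0 0"

```text
time_s: 56.5
tool_pos: [0.5504, 0.4466, 0.1159]
orientation: [[-0.214, 0.977, 0.004], [0.977, 0.214, -0.004], [-0.004, 0.003, -1.0]]
ft_force: [-1.6, -2.1, 5.7]
opening: 0.0134
finger_force: 33.7
```

```bash
python3 - <<'E'
from h import *
st()
E
```

```text
t 56.5 p [0.5504 0.4466 0.1159] yaw 12.34 pitch -0.18 F [-1.587  -2.0764  5.696 ] T [-0.6463  0.3778 -0.0062] op 0.013367361993640888 ff 33.6883270740509 q [ 39.1878  41.5575  27.2457  75.6432  -0.3096 116.8498]
```

Now release, rise, and check the pointer and scoop.

>>> apply_moves --pt "0 0 0 0 0 0" --pt "0 0 0 0 0 0" --pt "0 0 0 0 0 0" --pt "0 0 0 0 0 0" --pt "0 0 0 0 0 0" --claw 100

```text
time_s: 57.0
tool_pos: [0.5502, 0.447, 0.1144]
orientation: [[-0.214, 0.977, 0.003], [0.977, 0.214, -0.004], [-0.004, 0.002, -1.0]]
ft_force: [0.0, -0.2, -0.9]
opening: 0.084
finger_force: 0.0
```

>>> apply_moves --pt "0 0 -0.5 0 0 0" --pt "0 0 -0.9 0 0 0" --pt "0 0 -1 0 0 0" --pt "0 0 -1 0 0 0" --pt "0 0 -1 0 0 0"

```text
time_s: 57.5
tool_pos: [0.5501, 0.4473, 0.2045]
orientation: [[-0.214, 0.977, 0.004], [0.977, 0.214, -0.003], [-0.004, 0.003, -1.0]]
ft_force: [0.5, -1.0, 0.2]
opening: 0.0851
finger_force: 0.0
```

>>> apply_moves --pt "-0.8 -0.3 -0.7 0 0 0" --pt "-0.8 -0.3 -0.7 0 0 0" --pt "-0.8 -0.3 -0.7 0 0 0" --pt "-0.8 -0.3 -0.7 0 0 0" --pt "-0.8 -0.3 -0.7 0 0 0"

```text
time_s: 58.0
tool_pos: [0.5374, 0.362, 0.2744]
orientation: [[-0.214, 0.977, 0.004], [0.977, 0.214, -0.003], [-0.004, 0.003, -1.0]]
ft_force: [0.7, -0.1, 0.7]
opening: 0.0854
finger_force: 0.0
```

```bash
python3 - <<'E'
from h import *
st();im,c=save('wrist','w3.png');print(proj(c,[.55,.447,.139]))
k=np.array([.548,.445]);N=400;S=.0003
def rect(im,c,k,S,z):
    G=np.array([[proj(c,[k[0]+(N/2-r)*S,k[1]+(N/2-q)*S,z]) for q in range(N)] for r in range(N)],np.float32)
    return cv2.remap(im,G[...,0],G[...,1],cv2.INTER_LINEAR)
v=rect(im,c,k,S,.139);n,l,s,ce=cv2.connectedComponentsWithStats((v.min(2)>150).astype(np.uint8))
for i in range(1,n):
    if 60<s[i,4]<2000:
        p=np.argwhere(l==i);q=k+(N/2-p)*S;m=q.mean(0);d=q-m;e,V=np.linalg.eigh(d.T@d);u=V[:,1]*np.sign(V[0,1]);print(s[i,4],m,'az',np.degrees(np.arctan2(u[1],u[0])),'span',np.ptp(d@u))
im,c=save('top','t16.png');a=rect(im,c,np.array([.51,.0165]),.0008,.003);g=a.max(2)
sm=cv2.resize(g,(50,50),interpolation=cv2.INTER_AREA)
for r in sm: print(''.join('#' if x<50 else '.' if x<170 else 'W' for x in r))
h=cv2.cvtColor(im,cv2.COLOR_RGB2HSV); m=((h[...,0]>8)&(h[...,0]<22)&(h[...,1]>70)&(h[...,2]>110)).astype(np.uint8)[185:250,165:228]
for r in m[::2,::1]: print(''.join(' o'[x] for x in r))
E
```

```text
t 58.0 p [0.5374 0.362  0.2744] yaw 12.36 pitch -0.18 F [ 0.706  -0.0571  0.6563] T [ 0.0056  0.0137 -0.0051] op 0.08542168961477291 ff 0.0 q [ 34.0942  31.3041  32.6448  91.2617  -0.2791 111.7348]
[315.9693 113.7578]
512 [0.5481 0.4584] az -76.25909120619824 span 0.016300052721953503
212 [0.54   0.4206] az -14.40622251439658 span 0.00845040022300997
516 [0.5259 0.4745] az -54.257949072991245 span 0.012134185945396805
..................................................
..................................................
..................................................
..................................................
..................................................
.................########.........................
.................###################..............
.................###################..............
.................###################..............
.................###################..............
WWWW.............###################..............
WWWW............####################..........W...
WWWW............####################..............
WWWW...........
[... 3283 characters left out ...]
                          oooooooooooo                      
                             oooooooooooo                     o
                 oooooooo     oooooooooo                      o
                ooooooooooo      ooooooo o                    o
               oooooooooooo         oooooooooo               oo
               oooooooooooo        oooooooooooo              oo
                oooooooooo         oooooooooooo              oo
                  oooooo           ooooooooooo              ooo
o                                   ooooooooo               ooo
oooooooooooooo                        ooooo                 ooo
ooooooooooooooooooooooooo                                  oooo
```

```bash
python3 -c "
from bench import *
print(job_done())"
```

```text
the job is handed in; nothing more can be done
None
```

The job is done and handed in at about 58 s: all seven balls are in the tub, the scoop is flat on its mat, and after that I turned the selector from the first to the third click. A final camera check confirmed the balls, the scoop's place and the selector.

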